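Change the record lathe over from album to single

ROBOT

A 6-joint arm with a two-finger parallel gripper is mounted at the origin on the work surface. World frame = base frame: x ahead of the robot, y to its left, z up, the work surface at z = 0. Lengths are in m, angles in rad, forces in N, time in s.
With the tool pointing down it reaches from about 0.35 to 0.85 m from the base axis. Payload 8.1 kg.
Tool frame: the origin (TCP) lies at the centre of the arm's flange, where the gripper is bolted on; the fingertips stand 186 mm ahead of it and the grasp point (between the pads) lies 167 mm ahead of it (robot.grasp_offset is the distance from the TCP to the grasp point, in m); z points along the fingers, y is the line along which they close (so a half turn about z gives the same grasp; the last joint's range is limited). The gripper opens to 93 mm and grips with 3 to 60 N. Pads are 15 mm wide; open, the fingers measure 128 mm over their backs; the gripper's body (75 mm by 188 mm) begins 65 mm behind the grasp point.
Start: joints at [-1.31, 0.13, 1.488, -0, 1.523, -0.085], TCP at [0.203, -0.564, 0.405] pointing down, gripper open.
Joint ranges: [-2.96, 2.96], [-0.89, 2.26], [0.02, 2.5], [-1.34, 4.48], [0, 2.73], [-2.66, 2.66]. Speed limits (rad/s): [2.39, 2.39, 2.79, 3.14, 3.14, 3.14].

INTERFACE

Orientations are given as a rotation vector (axis times angle).
In Python, from plant import robot gives the robot as it stands.
- The arm moves only by the tool drive_tool, never from a script. Its argument "moves" is one flat list of numbers, 7 for each row, row after row: the finger opening in mm, from 0 to 93, then the shift along the tool's x, y, z in mm, then the turn, a rotation vector about the tool's x, y, z in degrees. A call has 1 to 8 rows; each row shifts and turns the commanded pose from where the row before left it, along the tool's axes as they then stand; what a row does not reach is not made up. A row lasts 1/10 s, in which the tool goes at most 50 mm and 8.59 degrees, less where a joint would pass 70% of its speed; a pose out of reach is approached as far as the arm can. A call is refused whole if a number of a shift passes 50 or a number of a turn 8.59, either way. A call with a gripper value outside its range is refused whole. The fingers move at their own pace and stop on an object; "grip_force" is the grip in N (left out, the last holds). Time passes only in rows, so rows that do not move let the fingers close. It gives the time, the measured TCP pose, the force, the opening and the grip force at its end, in the units of the state.
- robot.read_state(): the state, without advancing time (a new reading comes with each control period).
- robot.read_camera(name): name is "side" or "top"; returns a dict with "color" (400x640x3 uint8, red, green, blue), "depth" (400x640 float32, m along the optical axis (not along the pixel's ray), 0 where there is no reading), "mtx" (3x3 intrinsics, pixels), "R" (3x3) and "t" (3): a world point X has camera coordinates R X + t. Camera axes: x right, y down, z forward; pixel columns grow to the right and rows downward; lengths in m; the calibration is good to about 2 mm. A picture is of the moment at which its call begins.
- robot.close_job(): hands the job in; it is judged then, once.
The state is a dict: "t": time; "q": joint angles; "dq": joint speeds; "joint_torque": joint torques, N m; "tool_pos": TCP position; "orientation": TCP orientation; "force": force on the tool from outside, world axes, zero at the start; "wrist_torque": the same for the moment, N m; "opening": finger opening in m; "gripper_force": force on a finger pad.
Only numpy, scipy, OpenCV 4.12 (cv2) and the standard library are available. Lean on these libraries where they do the work, as an engineer would, in place of code of your own. Each camera call takes 0.05 s, during which the arm holds its last target. There are 200 camera calls.

TASK

Change the cutting lathe over from album to single: take the format plate, which shows its blue face, off its two locating pins, turn it over so that its orange face looks out, and press it fully home on the same two pins. Move the diameter stop on the rail, too: keep its red release lever squeezed while you slide it until its white line stands level with the orange flag, and let go so that its pawl drops into the notch there. Do not touch the black lacquer disc on the platter, and leave everything else on the lathe and table where it stands.

Things in the scene. Friction and masses are not known exactly. Their poses are not given: they have to be found in the camera images.
- plate_center (a point): Centre of the loose format plate, an aluminium plate 100 (own x) x 130 (own y) x 6 mm (own z), about 0.2 kg. The face towards its own +z is orange, towards -z blue, both with white lines. On its middle line y = 0 are two through holes: fat, 16 mm, at x = +32 mm; slim, 12 mm, at x = 0. It starts on the pins, blue face out, +x edge down; flipped it must again have its +x edge down
- grip_edge (a point): Middle of the plate's upper edge (plate x = -50 mm), axes as the plate. The plate's upper 40 mm stand free above its seat, with at least 50 mm of open space behind and more in front, so that it can be pinched across its thickness from above, along the slope or slanted to it; the pins end 45 mm below this edge
- orange_face (a point): centre of the plate's orange face, 3 mm from the plate's centre
- seat_out (a point): Fixed: where the centre of the outer face of a seated plate lies, 6 mm out from the raked seat (150 mm wide). Axes: x down the slope, y left, z straight out of the seat, pointing away from the robot and 30 degrees above level. The seat reaches from x = -10 to +50 mm. A slim steel pin, 10 mm, stands out along z at x = y = 0. A seated plate hangs about 1 mm low, by the play in its holes
- fat_pin (a point): Foot of the fat pin, 14 mm thick, on the seat surface 32 mm down the slope from the slim pin; axes as the seat. Both pins are 10.5 mm tall (4.5 mm beyond a seated plate), the last 4 mm coned. The plate comes off and goes on along z
- lathe: The record-cutting lathe, a fixed dark plinth 50 mm high. Origin on the table under the seat, x to the far side, y left, z up. Plinth x -330 to 100, y -510 to 310 mm. Seat surface middle (20, 0, 107). Platter 360 mm wide, axis (-140, -300), top 107. Stop rail along y at x = -85, y -110 to 250, top 110. Behind it the carriage bed, x -250 to -150, y -115 to 285, up to 95 mm
- lacquer: black lacquer disc, 356 mm across, on the platter; origin at its underside's centre, top 107 mm above the table. Nothing may touch it
- stop_index (a point): Middle of the diameter stop, half-way up its two upright grips, axes as the lathe. The stop is a saddle riding on the rail (top of the saddle at z = -25 mm) with a black fixed post (y -18 to -10, z -25 to +25 mm) and a red squeeze lever at +y. Both grips are 22 mm in x, 8 mm thick. A white line and pointer mark y = 0. With the pawl in a notch this y is its flag's y to 3 mm
- lever_top (a point): Top of the red lever. At rest it leans out, outer edge at y = +34 mm from the stop's middle, 52 mm over both grips; pressed in (lathe -y) until upright its outer face is at +18, 36 mm over both. Sprung: 1 N to begin, 4 N at the end of travel. Hinge at y +14, z -37 mm from the stop's middle. Its pawl arm reaches out to y +47; arm top at z -30 mm, squeezed -19
- stop (a joint): Slide of the stop along its rail towards lathe -y, m, 0 to 0.255; at 0 the stop's middle is at lathe y = +0.185. It starts parked with its pawl in a long slot of the rail, free between about 0 and 0.05. It leaves a slot or notch only with the lever squeezed. Friction about 5 N
- release (a joint): Angle of the red release lever, rad: 0 at rest with the pawl down in a slot or notch, 0.28 squeezed home; the pawl is clear of the rail above 0.2. Let go between notches, it stays near 0.15, the pawl riding on the rail
- flag_orange: Orange flag, a fixed block 14 mm wide (y), 12 deep, 24 tall, behind the rail at lathe x = -115 mm; it marks the notch that holds the stop with its white line level with the flag. Origin at the middle of its foot, 100 mm above the table, axes as the lathe. The orange, blue and grey flags stand at lathe y = 55, 0 and -55 mm in changing order
- flag_blue: blue flag, same shape, marks another notch
- flag_grey: grey flag, same shape, marks another notch
- carriage: Dark cutter carriage, fixed on the bed near the robot. Origin at the middle of its foot, 85 mm above the table, axes as the lathe. Saddle 100 x 90 mm, column 60 x 50 to z = 119; an arm over the platter to y = -225, z 87 to 117, cutter head hung at its end; a microscope 32 mm thick at (5, -150), top at z = 212 mm
- loupe: black loupe, 38 mm across, 44 tall, on the plinth; origin at its foot. Leave it
- stylus_jar: white jar, 38 mm across, 45 tall, on the plinth; origin at its foot. Leave it
- solvent: amber bottle, 42 mm across, 105 tall, on the plinth near the end of the rail; origin at its foot. Leave it
- adapter: yellow centre disc, 38 mm across, 6 thick, lying on the plinth; origin at its underside. Leave it
- screwdriver: yellow screwdriver, 160 mm, lying on the table. Leave it
- brush: red brush, 150 mm, lying on the table. Leave it
- mug: blue mug, 76 mm across, 90 tall, on the table; origin at its foot. Leave it
There are look-alikes about, which are no part of the job. There is more than one size of the part that bears plate_center; the job needs the larger.

How it is judged:
By the outcome, as a careful person would: the job done as asked, in the order asked, and still so for the second after the job is handed in, with the robot touching nothing.
It also fails if it takes over 66 s, if anything falls off the work surface, if the arm or the gripper's body presses on something with over 40 N, if the wrist force passes 120 N, or if a joint passes its speed limit or range.

## Working session

There is one attempt and no reset: what is moved stays moved. The work goes in short steps, Python scripts to look and compute and a tool call to move; the robot and the scene stay as the last step left them, time stands still between calls to the robot, and variables do not carry over. Pictures are saved under pics/ and viewed, at most 10 in all, crops included, and the job is handed in when it is done.

Besides the shell and the picture viewer there is one more tool, called after ">>>" by a JSON object that holds its "op" and its "data". drive_tool: Moves the arm, as the interface text tells. Its arguments: {"type":"object","properties":{"moves":{"type":"array","items":{"type":"number"}},"grip_force":{"type":"number"}},"required":["moves"]}

```bash
ls; mkdir -p pics
python3 - <<'E'
from plant import robot
import cv2,numpy as np
for n in("side","top"):
    c=robot.read_camera(n); cv2.imwrite(f"pics/{n}0.png",c["color"][:,:,::-1]); np.savez(f"pics/{n}0.npz",**c)
    print(n,c["mtx"].round(1).tolist(),(-c["R"].T@c["t"]).round(3),c["R"].round(3).tolist())
s=robot.read_state();print(s)
E
```

```text
pics
side [[374.9, 0.0, 328.8], [0.0, 374.9, 202.4], [0.0, 0.0, 1.0]] [ 0.389 -0.566  0.718] [[0.938, -0.347, 0.001], [-0.238, -0.647, -0.724], [0.252, 0.679, -0.69]]
top [[387.9, 0.0, 313.4], [0.0, 387.9, 201.4], [0.0, 0.0, 1.0]] [0.499 0.038 1.337] [[-0.01, -1.0, 0.007], [-0.997, 0.01, -0.076], [0.076, -0.008, -0.997]]
{'t': 0.1, 'q': array([-1.31042608e+00,  1.31100597e-01,  1.48915954e+00,  2.77371385e-05,
        1.52299224e+00, -8.54309065e-02]), 'dq': array([-0.00104497, -0.00091743, -0.00283566,  0.0012633 , -0.00030801,
       -0.00099304]), 'joint_torque': array([ 7.67611145e-04, -5.61340535e+01, -4.93095088e+01,  7.69917341e-02,
        2.90209427e-02, -7.12144924e-05]), 'tool_pos': array([ 0.20332728, -0.56428572,  0.4037891 ]), 'orientation': array([-3.09312043e+00, -5.40193904e-01,  1.84301464e-04]), 'force': array([ 0.50499683,  0.35311117, -0.33711866]), 'wrist_torque': array([-0.02780602,  0.02412897, -0.06653754]), 'gripper_force': 0.0, 'opening': 0.09292657470321596}
```

```bash
ls -la . pics
```

```text
.:
total 12
drwxr-xr-x  3 agent agent 4096 Dec  2 15:42 .
drwxr-xr-x 23 root  root  4096 Dec  2 15:42 ..
drwxr-xr-x  2 agent agent 4096 Dec  2 15:42 pics

pics:
total 4192
drwxr-xr-x 2 agent agent    4096 Dec  2 15:42 .
drwxr-xr-x 3 agent agent    4096 Dec  2 15:42 ..
-rw-r--r-- 1 agent agent 1793380 Dec  2 15:42 side0.npz
-rw-r--r-- 1 agent agent  337292 Dec  2 15:42 side0.png
-rw-r--r-- 1 agent agent 1793380 Dec  2 15:42 top0.npz
-rw-r--r-- 1 agent agent  354987 Dec  2 15:42 top0.png
```

View pics/side0.png

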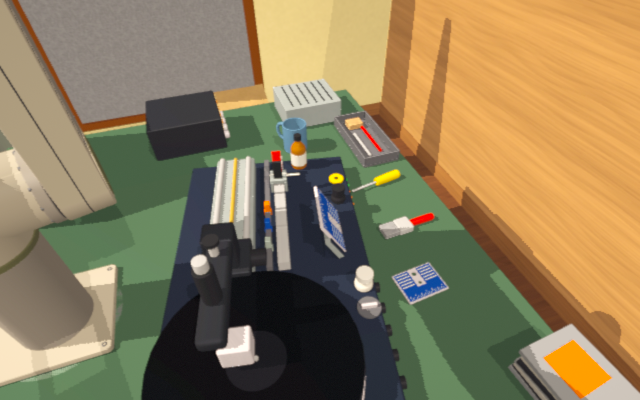

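View pics/top0.png

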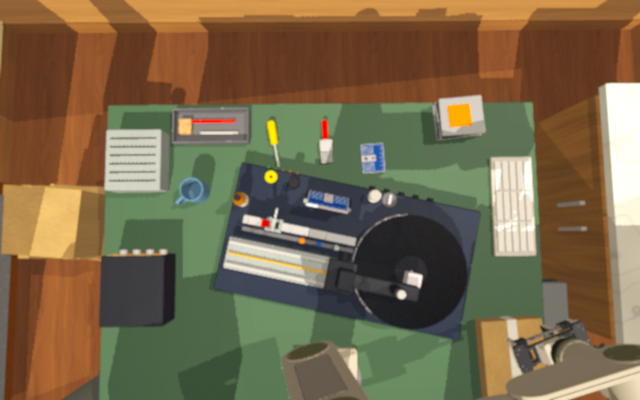

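```bash
cat > h.py <<'E'
import numpy as np,cv2
from scipy.spatial.transform import Rotation as Ro
def cloud(c):
    d=c["depth"];v,u=np.mgrid[:400,:640];K=c["mtx"]
    P=np.stack([(u-K[0,2])/K[0,0]*d,(v-K[1,2])/K[1,1]*d,d],-1)
    X=(P-c["t"])@c["R"]; X[d==0]=np.nan; return X
E
python3 - <<'E'
from h import *
for n in("top","side"):
    c=dict(np.load(f"pics/{n}0.npz"));X=cloud(c);hsv=cv2.cvtColor(c["color"],cv2.COLOR_RGB2HSV);h,s,v=[hsv[...,i].astype(int) for i in range(3)]
    x,y,z=X[...,0],X[...,1],X[...,2]
    print(n,"table z",np.nanmedian(z[(h>40)&(h<85)&(s>60)]))
    m=(z>.035)&(z<.2)&(x>.2)&(x<.75)&(y<.33)&(y>-.5)
    if n=="top":
        m2=((z>.04)&(z<.06)&(x>.15)&(x<.75)&(v<90)).astype(np.uint8)
        m2=cv2.morphologyEx(m2,cv2.MORPH_OPEN,np.ones((3,3)))
        k,l,st,_=cv2.connectedComponentsWithStats(m2);
        pts=X[(m2>0)&(st[:,4][l]>60)][:,:2].astype(np.float32)
        r=cv2.minAreaRect(pts);print("plinth",r,cv2.boxPoints(r))
    dark=(v<45)&(abs(z-.107)<.008)&(y<.05)
    p=X[dark][:,:2].astype(np.float32);
    if len(p)>50: print("disc",cv2.minEnclosingCircle(p),len(p))
    for nm,mk in dict(blue=(h>100)&(h<125)&(s>120)&(v>60),orange=(h>5)&(h<18)&(s>150)&(v>100),red=((h<5)|(h>174))&(s>150)&(v>90)).items():
        k,l,st,_=cv2.connectedComponentsWithStats(mk.astype(np.uint8))
        for i in range(1,k):
            if st[i,4]<6: continue
            q=X[l==i]; q=q[~np.isnan(q[:,0])]
            if len(q) and .2<np.median(q[:,0])<.9 and np.median(q[:,1])<.4: print(nm,st[i].tolist(),q.mean(0).round(4),q.min(0).round(3),q.max(0).round(3))
E
```

```text
top table z -0.00018410830638116183
plinth ((0.4369693994522095, -0.08512356877326965), (0.8200464844703674, 0.4309304654598236), 77.68050384521484) [[ 0.13898195 -0.43973297]
 [ 0.5599894  -0.5316775 ]
 [ 0.73495686  0.26948583]
 [ 0.3139494   0.36143035]]
disc ((0.3707582950592041, -0.2469414919614792), 0.20482441782951355) 8108
blue [374, 145, 9, 26, 158] [ 0.7524 -0.198   0.0048] [ 0.708 -0.212 -0.002] [ 0.796 -0.185  0.011]
blue [309, 196, 37, 13, 145] [ 0.5865 -0.0143  0.1267] [ 0.569 -0.071  0.104] [0.611 0.042 0.142]
blue [317, 241, 5, 7, 28] [0.4583 0.012  0.0991] [0.446 0.004 0.048] [0.466 0.019 0.127]
orange [321, 119, 8, 19, 51] [ 0.8606 -0.0132  0.0105] [ 0.826 -0.026 -0.006] [ 0.892 -0.002  0.021]
orange [469, 121, 3, 4, 7] [ 0.8523 -0.4974  0.0729] [ 0.848 -0.501  0.069] [ 0.858 -0.493  0.077]
orange [538, 172, 14, 6, 45] [ 0.7475 -1.0284 -0.415 ] [ 0.739 -1.035 -0.46 ] [ 0.76  -1.021 -0.357]
orange [233, 192, 12, 14, 68] [0.6032 0.2616 0.123 ] [0.584 0.247 0.046] [0.625 0.291 0.156]
orange [300, 237, 5, 5, 12] [0.4757 0.0647 0.0935] [0.468 0.059 0.048] [0.48  0.072 0.
[... 1220 characters left out ...]
048] [0.488 0.151 0.126]
orange [426, 213, 9, 5, 11] [ 0.8869 -0.003   0.0081] [ 0.868 -0.008 -0.002] [0.899 0.009 0.02 ]
orange [410, 214, 15, 6, 15] [ 0.8461 -0.0012  0.0107] [ 0.823 -0.009 -0.001] [0.876 0.01  0.02 ]
orange [547, 362, 8, 8, 8] [ 0.8413 -0.4423  0.0717] [ 0.84  -0.449  0.07 ] [ 0.842 -0.436  0.073]
orange [557, 373, 28, 26, 94] [ 0.848  -0.4863  0.0722] [ 0.843 -0.501  0.07 ] [ 0.857 -0.456  0.075]
red [361, 126, 21, 26, 103] [0.8845 0.368  0.0129] [0.878 0.298 0.003] [0.898 0.459 0.019]
red [272, 152, 9, 10, 69] [0.5263 0.178  0.1642] [0.512 0.145 0.153] [0.536 0.189 0.176]
red [410, 214, 24, 11, 140] [ 0.8505 -0.0173  0.0161] [ 0.819 -0.025  0.007] [ 0.883 -0.009  0.022]
```

Run:
```python
import cv2
a=cv2.imread("pics/side0.png")[130:280,180:380]; b=cv2.imread("pics/top0.png")[155:275,215:365]
cv2.imwrite("pics/cr.png",cv2.hconcat([cv2.resize(a,(420,560),interpolation=2)[:, :] if 0 else cv2.resize(a,(400,300),interpolation=2),cv2.resize(b,(375,300),interpolation=2)]))
```

```text
(no output)
```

View pics/cr.png

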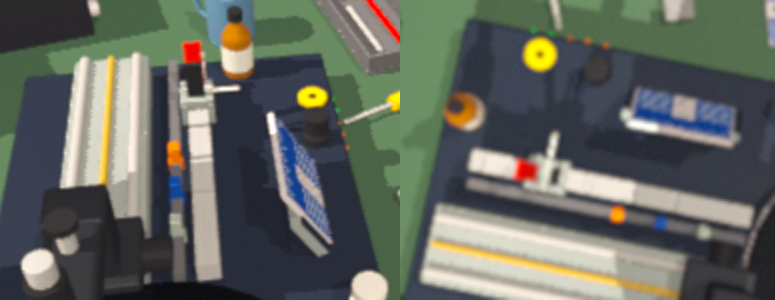

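>>> {"op": "drive_tool", "data": {"moves": [93,0,0,-50,0,0,0,93,0,0,-50,0,0,0,93,18,-16,-40,0,0,0,93,36,-32,0,0,0,0,93,36,-32,0,0,0,0,93,36,-32,0,0,0,0]}}

```text
t: 0.7
tool_pos: [0.2843, -0.415, 0.5446]
orientation: [-3.095, -0.539, -0.0]
force: [0.9, -0.6, 0.5]
opening: 0.0932
gripper_force: 0.0
```

```bash
cat >> h.py <<'E'
import json
def log():
    from plant import robot
    s=robot.read_state(); 
    with open("log.txt","a") as f: f.write(json.dumps([list(s["q"]),list(s["tool_pos"]),list(s["orientation"])])+"\n")
    print(round(s["t"],2),"q",s["q"].round(3),"p",s["tool_pos"].round(4),"rv",s["orientation"].round(4),"F",s["force"].round(1),"op",round(s["opening"]*1e3,1),"gf",round(s["gripper_force"],1)); return s
E
echo '[[-1.31042608,0.131100597,1.48915954,2.77e-05,1.52299224,-0.0854309],[0.20332728,-0.56428572,0.4037891],[-3.09312,-0.540193,0.000184]]' > log.txt
python3 -c "
from h import *;log()
from plant import robot;print([a for a in dir(robot) if a[0]!='_'])"
```

```text
0.7 q [-1.072 -0.147  1.512  0.     1.777  0.154] p [ 0.2843 -0.415   0.5446] rv [-3.0949e+00 -5.3900e-01 -2.0000e-04] F [ 0.9 -0.6  0.5] op 93.2 gf 0.0
['IKError', 'close_job', 'grasp_offset', 'read_camera', 'read_state']
```

>>> {"op": "drive_tool", "data": {"moves": [93,36,-32,0,0,0,0,93,36,-32,0,0,0,0,93,36,-32,0,0,0,0,93,36,-32,0,0,0,0,93,36,-32,0,0,0,0,93,36,-32,0,0,0,0]}}

```text
t: 1.3
tool_pos: [0.4225, -0.1606, 0.5445]
orientation: [-3.095, -0.54, 0.0]
force: [0.1, -0.5, -0.3]
opening: 0.0932
gripper_force: 0.0
```

```bash
python3 -c "
from h import *;log()"
```

```text
1.3 q [-0.477 -0.286  1.631  0.     1.796  0.748] p [ 0.4225 -0.1606  0.5445] rv [-3.0948e+00 -5.4010e-01  1.0000e-04] F [ 0.1 -0.5 -0.3] op 93.2 gf 0.0
```

>>> {"op": "drive_tool", "data": {"moves": [93,36,-32,0,8,0,0,93,36,-32,0,8,0,0,93,36,-32,0,8,0,0,93,0,0,0,0,0,0]}}

```text
t: 1.7
tool_pos: [0.4935, -0.0338, 0.557]
orientation: [-2.678, -0.473, 0.104]
force: [-0.4, -1.0, -0.3]
opening: 0.0928
gripper_force: 0.0
```

```bash
python3 -c "
from h import *;log()"
```

```text
1.7 q [-0.301 -0.069  1.448  0.371  2.005  1.036] p [ 0.4935 -0.0338  0.557 ] rv [-2.678  -0.473   0.1043] F [-0.4 -1.  -0.3] op 92.8 gf 0.0
```

```bash
cat >> h.py <<'E'
C=np.array([[0,-1,0],[1,0,0],[0,0,1.]])
QL=np.array([[-2.96,2.96],[-.89,2.26],[.02,2.5],[-1.34,4.48],[0,2.73],[-2.66,2.66]])
def fkR(q): return (Ro.from_euler("ZYZYZ",[q[0],q[1]+q[2],q[3],q[4],q[5]]).as_matrix() if 0 else Ro.from_euler("z",q[0]).as_matrix()@Ro.from_euler("y",q[1]+q[2]).as_matrix()@Ro.from_euler("z",q[3]).as_matrix()@Ro.from_euler("y",q[4]).as_matrix()@Ro.from_euler("z",q[5]).as_matrix()@C)
def rows(q):
    R=fkR(q);z1=Ro.from_euler("z",q[0]).as_matrix();s=q[1]+q[2]
    return np.stack([z1[:,0],[0,0,1],z1@[np.sin(q[1]),0,np.cos(q[1])],z1@[np.cos(s),0,-np.sin(s)],z1@[np.sin(s),0,np.cos(s)],R[:,2]],1)
# lathe
yaw=np.arctan2(-.2134,.977);O=np.array([.5707,-.012,0]);RL=Ro.from_euler("z",yaw).as_matrix()
RS=RL@np.array([[.5,0,.8660254],[0,1,0],[-.8660254,0,.5]])   # seat axes
SEAT=O+RL@[.0152,0,.1273]
E
python3 - <<'E'
from h import *
L=[json.loads(l) for l in open("log.txt")]
A=np.vstack([rows(l[0]) for l in L]);b=np.concatenate([l[1] for l in L])
for l in L: print("Rerr",np.abs(fkR(l[0])-Ro.from_rotvec(l[2]).as_matrix()).max())
x,_,rk,sv=np.linalg.lstsq(A,b,rcond=None);print(x,rk,sv,np.abs(A@x-b).max())
E
```

```text
Rerr 6.088182319494585e-07
Rerr 3.3306690738754696e-16
Rerr 3.885780586188048e-16
Rerr 4.440892098500626e-16
[0.01165587 0.50363282 0.51946595 0.27380253 0.53292258 0.31609652] 6 [3.9688698  2.83261113 0.39496799 0.19794714 0.15716828 0.06709703] 0.04942950328214035
```

Run:
```python
from h import *
import itertools
L=[json.loads(l) for l in open("log.txt")]
def more(q):
    z1=Ro.from_euler("z",q[0]).as_matrix();s=q[1]+q[2];F=z1@Ro.from_euler("y",s).as_matrix()@Ro.from_euler("z",q[3]).as_matrix();W=F@Ro.from_euler("y",q[4]).as_matrix()
    return np.stack([z1[:,1],z1@[np.cos(q[1]),0,-np.sin(q[1])],F[:,0],F[:,1],W[:,0]],1)
A=np.vstack([np.hstack([rows(l[0]),more(l[0])]) for l in L]);b=np.concatenate([l[1] for l in L])
for k in range(3):
  for c in itertools.combinations(range(6,11),k):
    i=list(range(6))+list(c);x,_,rk,sv=np.linalg.lstsq(A[:,i],b,rcond=None);print(c,x.round(4),sv[-1].round(4),np.abs(A[:,i]@x-b).max().round(5))
```

```text
() [0.0117 0.5036 0.5195 0.2738 0.5329 0.3161] 0.0671 0.04943
(6,) [-0.      0.3181  0.3691  0.0616  0.5534  0.1914  0.0512] 0.0653 0.0
(7,) [0.0313 0.5157 0.5275 0.2802 0.4272 0.3228 0.0859] 0.0651 0.04944
(8,) [ 0.0082  0.2817  0.341  -0.1381  0.5469  0.1663  0.1613] 0.0347 0.04947
(9,) [0.0175 0.3134 0.3677 0.0617 0.5361 0.1872 0.0512] 0.0653 0.01252
(10,) [-0.0797  0.4844  0.5209  0.274   0.5495  0.2961 -0.0746] 0.0671 0.04944
(6, 7) [-0.      0.3181  0.3691  0.0616  0.5534  0.1914  0.0512 -0.    ] 0.063 0.0
(6, 8) [-0.      0.3181  0.3691  0.0616  0.5534  0.1914  0.0512 -0.    ] 0.0346 0.0
(6, 9) [-0.      0.3181  0.3691  0.0616  0.5534  0.1914  0.0512  0.    ] 0.0653 0.0
(6, 10) [-0.      0.3181  0.3691  0.0616  0.5534  0.1914  0.0512  0.    ] 0.0653 0.0
(7, 8) [ 0.0186  0.3021  0.3565 -0.1087  0.491   0.1793  0.0448  0.1511] 0.0331 0.04948
(7, 9) [0.0397 0.3267 0.3765 0.0685 0.4164 0.1945 0.0974 0.0513] 0.0638 0.00776
(7, 10) [-0.098   0.4784  0.5189  0.2722  0.5809  0.2914 -0.0237 -0.0851] 0.0402 0.04944
(8, 9) [ 0.0163  0.2457  0.3132 -0.0658  0.5405  0.1416  0.051   0.0505] 0.0347 0.01118
(8, 10) [-0.0375  0.306   0.3691 -0.0749  0.5532  0.1791  0.1366 -0.0378] 0.0324 0.04947
(9, 10) [-0.0751  0.2939  0.3691  0.0617  0.5529  0.1669  0.0512 -0.0756] 0.0652 1e-05
```

```bash
cat >> h.py <<'E'
A1,H,L1,A3,L2,D6,YO=0,.3181,.3691,.0616,.5534,.1914,.0512
def ik(p,R):
    w=np.array(p)-D6*R[:,2]; rho=np.hypot(w[0],w[1]); r=np.sqrt(max(rho**2-YO**2,0)); out=[]
    for rr in (r,):
        q1=np.arctan2(w[1],w[0])-np.arctan2(YO,rr)
        zz=w[2]-H; M=np.hypot(L2,A3); d2=rr*rr+zz*zz; c=(d2-L1**2-M**2)/(2*L1*M)
        if abs(c)>1: continue
        for sg in(1,-1):
            g=sg*np.arccos(c); dl=np.arctan2(A3,L2)   # forearm dir angle = q23+dl
            q2=np.arctan2(rr,zz)-np.arctan2(M*np.sin(g),L1+M*np.cos(g)); q3=g-dl
            B=(Ro.from_euler("z",q1)*Ro.from_euler("y",q2+q3)).as_matrix().T@R@C.T
            e=Ro.from_matrix(B).as_euler("ZYZ")
            for q4,q5,q6 in((e[0],e[1],e[2]),(e[0]+np.pi,-e[1],e[2]+np.pi)):
                for k4 in(-2*np.pi,0,2*np.pi):
                    for k6 in(-2*np.pi,0,2*np.pi):
                        q=np.array([q1,q2,q3,q4+k4,q5,q6+k6])
                        if np.all(q>QL[:,0]) and np.all(q<QL[:,1]): out.append(q)
    return out
GO=.167
def pose(gp,ztool,ytool):
    R=np.stack([np.cross(ytool,ztool),ytool,ztool],1); return gp-GO*ztool,R
E
python3 - <<'E'
from h import *
l=json.loads(open("log.txt").readlines()[-1]);print(ik(l[1],Ro.from_rotvec(l[2]).as_matrix()),l[0])
px,py,pz=RS.T
gp=SEAT-.003*pz-.037*px
for th in range(-80,81,10):
    for s in(1,-1):
        t=np.radians(th); z=np.cos(t)*px+np.sin(t)*py; z2=np.cos(t)*px-np.sin(t)*py
        a=ik(*pose(gp,z,s*pz)); b=ik(*pose(gp,z2,-s*pz))
        for u in a:
            for v in b:
                m=min((np.minimum(x-QL[:,0],QL[:,1]-x)).min() for x in(u,v)); print(th,s,round(m,2),u.round(2),v.round(2))
E
```

```text
[array([-0.30121986, -0.06901873,  1.4482944 ,  0.37075347,  2.00484151,
        1.03608469])] [-0.30119316325020845, -0.06905282852038569, 1.4483974566420825, 0.37074813311863086, 2.004767743664094, 1.036084076711707]
-80 1 0.23 [ 0.44  0.82  1.34 -1.11  1.93  1.25] [-0.74  0.58  1.72  1.16  1.78  1.8 ]
-80 -1 0.23 [ 0.44  0.82  1.34 -1.11  1.93 -1.89] [-0.74  0.58  1.72  1.16  1.78 -1.34]
-70 1 0.29 [ 0.44  0.66  1.47 -1.05  1.79  1.24] [-0.74  0.41  1.84  1.12  1.64  1.85]
-70 -1 0.29 [ 0.44  0.66  1.47 -1.05  1.79 -1.9 ] [-0.74  0.41  1.84  1.12  1.64 -1.29]
-60 1 0.34 [ 0.44  0.5   1.6  -1.    1.64  1.22] [-0.72  0.23  1.95  1.08  1.49  1.92]
-60 -1 0.34 [ 0.44  0.5   1.6  -1.    1.64 -1.93] [-0.72  0.23  1.95  1.08  1.49 -1.22]
-50 1 0.39 [ 0.42  0.33  1.72 -0.95  1.48  1.17] [-0.68  0.05  2.05  1.02  1.34  2.02]
-50 -1 0.39 [ 0.42  0.33  1.72 -0.95  1.48 -1.97] [-0.68  0.05  2.05  1.02  1.34 -1.12]
-40 1 0.37 [ 0.37  0.16  1.84 -0.88  1.33  1.09] [-0.61 -0.12  2.13  0.93  1.19  2.16]
-40 -1 0.37 [ 0.37  0.16  1.84 -0.88  1.33 -2.05] [-0.61 -0.12  2.13  0.93  1.19 -0.98]
-30 1 
[... 1028 characters left out ...]
3  1.09]
50 1 0.39 [-0.68  0.05  2.05  1.02  1.34 -1.12] [ 0.42  0.33  1.72 -0.95  1.48 -1.97]
50 -1 0.39 [-0.68  0.05  2.05  1.02  1.34  2.02] [ 0.42  0.33  1.72 -0.95  1.48  1.17]
60 1 0.34 [-0.72  0.23  1.95  1.08  1.49 -1.22] [ 0.44  0.5   1.6  -1.    1.64 -1.93]
60 -1 0.34 [-0.72  0.23  1.95  1.08  1.49  1.92] [ 0.44  0.5   1.6  -1.    1.64  1.22]
70 1 0.29 [-0.74  0.41  1.84  1.12  1.64 -1.29] [ 0.44  0.66  1.47 -1.05  1.79 -1.9 ]
70 -1 0.29 [-0.74  0.41  1.84  1.12  1.64  1.85] [ 0.44  0.66  1.47 -1.05  1.79  1.24]
80 1 0.23 [-0.74  0.58  1.72  1.16  1.78 -1.34] [ 0.44  0.82  1.34 -1.11  1.93 -1.89]
80 -1 0.23 [-0.74  0.58  1.72  1.16  1.78  1.8 ] [ 0.44  0.82  1.34 -1.11  1.93  1.25]
```

Run:
```python
from h import *
for n in("top","side"):
    c=dict(np.load(f"pics/{n}0.npz"));X=cloud(c)
    S=(X-SEAT)@RS  # seat_out coords
    m=(abs(S[...,2])<.012)&(abs(S[...,1])<.09)&(S[...,0]>-.06)&(S[...,0]<.06)
    P=S[m]; f=P[abs(P[:,2])<.006]
    print(n,m.sum(),"z med",np.median(f[:,2]),"plane",np.linalg.lstsq(np.c_[f[:,:2],np.ones(len(f))],f[:,2],rcond=None)[0])
    for a in np.arange(-.05,.05,.012):
        q=P[(P[:,0]>a)&(P[:,0]<a+.012)]
        if len(q)>5: print(round(a,3),len(q),"y",q[:,1].min().round(4),q[:,1].max().round(4),"mid",(q[:,1].min()+q[:,1].max())/2)
    print("x range",np.percentile(P[:,0],[0,2,98,100]).round(4))
    # other checks: lathe-frame blobs
    Q=(X-O)@RL
    hsv=cv2.cvtColor(c["color"],cv2.COLOR_RGB2HSV);h,s,v=[hsv[...,i].astype(int) for i in range(3)]
    for nm,mk in dict(orange=(h>5)&(h<18)&(s>150),blue=(h>100)&(h<125)&(s>120),red=((h<5)|(h>174))&(s>150)).items():
        z0=.112 if nm!="red" else .165
        q=Q[mk&(Q[...,2]>z0)&(Q[...,0]<-.04)&(Q[...,0]>-.14)&(abs(Q[...,1])<.25)]
        if len(q):print(nm,len(q),np.median(q,0).round(4),q.min(0).round(3),q.max(0).round(3))
    q=Q[(Q[...,2]>.09)&(Q[...,2]<.35)&(Q[...,0]<-.13)&(Q[...,1]>-.22)]
    k=q[q[:,2]>.19];print("tall",len(k),k.min(0).round(3) if len(k) else"",k.max(0).round(3) if len(k) else "")
```

```text
top 624 z med -2.109125301891484e-05 plane [ 0.01514131 -0.00309164 -0.00042722]
-0.038 88 y -0.0645 0.0648 mid 0.00018757485967711707
-0.026 78 y -0.0628 0.0627 mid -6.459556084524587e-05
-0.014 70 y -0.063 0.0642 mid 0.000619864228737943
-0.002 75 y -0.074 0.0746 mid 0.00028318259016905933
0.01 85 y -0.0727 0.0741 mid 0.0007016980264266115
0.022 77 y -0.0728 0.0747 mid 0.0009509203795322677
0.034 65 y -0.0718 0.0724 mid 0.0003152261694627928
0.046 71 y -0.072 0.0742 mid 0.001098226628603191
x range [-0.0342 -0.031   0.0585  0.0596]
orange 4 [-0.1118  0.0553  0.1229] [-0.12   0.048  0.121] [-0.11   0.061  0.127]
blue 16 [-0.1149  0.0002  0.123 ] [-0.121 -0.006  0.12 ] [-0.109  0.007  0.127]
red 21 [-0.0832  0.1793  0.1729] [-0.095  0.175  0.166] [-0.074  0.183  0.177]
tall 1400 [-0.414 -0.22   0.19 ] [-0.17   0.041  0.35 ]
side 931 z med -0.00012494627861854134 plane [ 0.01405612  0.01104624 -0.00068881]
-0.038 133 y -0.0642 0.0657 mid 0.0007292502913300095
-0.026 110 y -0.0641 0.067 mid 0.0014441975410982091
-0.014 97 y -0.0647 0.0648 mid 1.1698970152206056e-05
-0.002 111 y -0.073 0.0666 mid -0.0031787304796745477
0.01 130 y -0.075 0.0776 mid 0.0013037910042676057
0.022 112 y -0.0754 0.0763 mid 0.0004378826851191772
0.034 108 y -0.075 0.0774 mid 0.0011715311634529768
0.046 108 y -0.0748 0.0744 mid -0.00021148466761319873
x range [-0.0315 -0.0299  0.0584  0.06  ]
orange 43 [-0.1109  0.0557  0.124 ] [-0.12   0.048  0.112] [-0.075  0.186  0.177]
blue 46 [-0.1149 -0.0036  0.1229] [-0.121 -0.007  0.113] [-0.109  0.008  0.126]
red 33 [-0.0854  0.1793  0.1705] [-0.093  0.142  0.166] [-0.076  0.185  0.176]
tall 13749 [-0.99  -0.219  0.19 ] [-0.14   1.239  0.35 ]
```

```bash
sed -i 's/^SEAT=.*/SEAT=O+RL@(np.array([.02,0,.107])+.006*np.array([.866,0,.5]))/' h.py
python3 - <<'E'
from h import *
print(SEAT)
for n in("top","side"):
    c=dict(np.load(f"pics/{n}0.npz"));X=cloud(c);S=(X-SEAT)@RS
    m=(abs(S[...,2])<.015)&(abs(S[...,1])<.062)&(abs(S[...,0])<.09); P=S[m]
    hist,e=np.histogram(P[:,0],np.arange(-.07,.08,.004));print(n,dict(zip((e[:-1]*1e3).round().astype(int).tolist(),hist.tolist())))
    for a in range(-50,60,10):
        q=P[(P[:,0]>a/1e3)&(P[:,0]<a/1e3+.01)]
        if len(q):print(a,np.percentile(q[:,2]*1e3,[10,50,90]).round(1),end=" ")
    print()
    # upper edge: per-y-column min x
    mins=[P[abs(P[:,1]-y)<.004][:,0].min() for y in np.arange(-.055,.056,.01)];print(np.round(np.array(mins)*1e3,1))
    S2=S[(abs(S[...,2])<.02)&(S[...,0]>-.07)&(S[...,0]<.09)]
    for a in range(-20,10,4):
        q=S2[(S2[:,0]>a/1e3)&(S2[:,0]<a/1e3+.004)&(abs(S2[:,1])<.09)]
        print(a,q[:,1].min().round(4),q[:,1].max().round(4),end="; ")
    print()
E
```

```text
[ 0.59531565 -0.01737664  0.11      ]
top {-70: 0, -66: 0, -62: 0, -58: 1, -54: 27, -50: 55, -46: 30, -42: 19, -38: 27, -34: 23, -30: 23, -26: 20, -22: 22, -18: 22, -14: 19, -10: 22, -6: 25, -2: 19, 2: 16, 6: 20, 10: 25, 14: 19, 18: 17, 22: 19, 26: 27, 30: 16, 34: 17, 38: 24, 42: 15, 46: 16, 50: 6, 54: 0, 58: 1, 62: 26, 66: 71, 70: 89, 74: 52}
-50 [-5.2 -0.9  1.1] -40 [-1.1  0.1  1.2] -30 [-0.9  0.5  2. ] -20 [-1.   0.2  1.7] -10 [-1.4  0.4  1.9] 0 [-1.2  0.2  1.6] 10 [-1.1  0.3  1.7] 20 [-0.9  0.3  1.4] 30 [-1.2  0.2  1.8] 40 [-1.   0.1  1.2] 50 [-1.9 -1.4 -0.4] 
[-50.7 -51.9 -52.9 -51.6 -51.5 -52.  -54.2 -50.3 -50.4 -51.6 -52.8 -49.6]
-20 -0.0626 0.0589; -16 -0.0728 0.0684; -12 -0.0748 0.0746; -8 -0.0684 0.073; -4 -0.0727 0.073; 0 -0.0692 0.0737; 4 -0.0617 0.0551; 8 -0.0728 0.0747; 
side {-70: 0, -66: 0, -62: 0, -58: 0, -54: 14, -50: 113, -46: 36, -42: 29, -38: 31, -34: 30, -30: 34, -26: 22, -22: 27, -18: 31, -14: 35, -10: 39, -6: 28, -2: 24, 2: 24, 6: 29, 10: 26, 14: 25, 18: 25, 22: 31, 26: 29, 30: 22, 34: 24, 38: 26, 42: 23, 46: 16, 50: 6, 54: 0, 58: 0, 62: 17, 66: 125, 70: 136, 74: 116}
-50 [-5.3 -1.   0.3] -40 [-0.3  0.1  0.5] -30 [-0.4  0.2  0.7] -20 [-7.8 -0.1  0.7] -10 [-0.8  0.1  0.7] 0 [-0.5  0.1  0.7] 10 [-0.6 -0.   0.4] 20 [-0.6  0.   1. ] 30 [-0.5 -0.   0.6] 40 [-0.6  0.   0.8] 50 [-1.  -0.4 -0.2] 
[-49.1 -50.2 -50.7 -50.3 -51.5 -49.9 -49.7 -49.7 -49.8 -49.2 -51.3 -49.9]
-20 -0.0645 0.0643; -16 -0.0631 0.0666; -12 -0.074 0.0629; -8 -0.0749 0.0776; -4 -0.075 0.0755; 0 -0.0749 0.0733; 4 -0.0754 0.074; 8 -0.0745 0.0763;
```

```bash
cat >> h.py <<'E'
PX,PY,PZ=RS.T
def plan(wps,start=None,verbose=True):
    """wps: (p,R,n,opening[,center offset]) ; interpolates grasp-point line + slerp"""
    if start is None:
        from plant import robot
        s=robot.read_state(); p,R=s["tool_pos"].copy(),Ro.from_rotvec(s["orientation"]).as_matrix(); qp=s["q"]
    else: p,R,qp=start
    out=[]
    for P,Rt,n,op in wps:
        g0=p+GO*R[:,2]; g1=P+GO*Rt[:,2]; R0=R.copy(); rv=Ro.from_matrix(R0.T@Rt).as_rotvec()
        for k in range(1,n+1):
            Rk=R0@Ro.from_rotvec(rv*k/n).as_matrix(); gk=g0+(g1-g0)*k/n; pk=gk-GO*Rk[:,2]
            d=np.round(R.T@(pk-p)*1e3,1); w=np.round(np.degrees(Ro.from_matrix(R.T@Rk).as_rotvec()),1)
            p=p+R@(d/1e3); R=R@Ro.from_rotvec(np.radians(w)).as_matrix()
            sol=ik(p,R); ok=""
            if not sol: ok="NOIK"
            else:
                q=min(sol,key=lambda a:abs(a-qp).max()); dq=abs(q-qp)/.1/np.array([2.39,2.39,2.79,3.14,3.14,3.14])
                if dq.max()>.7: ok=f"SPEED {dq.max():.2f} j{dq.argmax()+1}"
                mg=np.minimum(q-QL[:,0],QL[:,1]-q).min(); ok+=f" mg{mg:.2f}" if mg<.2 else ""; qp=q
            if np.linalg.norm(d)>50 or np.linalg.norm(w)>8.59: ok+=" BIG"
            if ok: print("!",len(out),ok)
            out.append([op]+d.tolist()+w.tolist())
    print("end p",p.round(4),"q",qp.round(2))
    for i in range(0,len(out),8): print([float(f"{v:g}") if v%1 else int(v) for r in out[i:i+8] for v in r])
    return p,R,qp
def tool(th,s):
    t=np.radians(th); z=np.cos(t)*PX+np.sin(t)*PY; y=s*PZ; return np.stack([np.cross(y,z),y,z],1)
def at(gp,R): return gp-GO*R[:,2],R
E
python3 - <<'E'
from h import *
A=tool(20,1);B=tool(-20,-1)
gp=SEAT-.003*PZ-.038*PX
s=plan([(*at(gp-.12*A[:,2]+[0,0,.06],A),18,60),(*at(gp-.08*A[:,2],A),4,40),(*at(gp,A),7,40),])
# flip test
up=gp+.10*PZ+np.array([0,0,.08])
for sg in(1,-1):
    st=plan([(*at(up,A),5,6)],start=s)
    w=[]
    for k in range(1,22):
        Rk=Ro.from_rotvec(sg*PX*np.pi*k/21).as_matrix()@A; w.append((*at(up,Rk),1,0))
    e=plan(w,start=st); print(np.abs(e[1]-B).max())
E
```

```text
end p [ 0.4854 -0.0519  0.2773] q [-0.38 -0.31  2.21  0.57  0.86 -0.55]
[60, -2.6, 0.4, 3.6, -2.2, 1.1, -3.8, 60, -3.2, 0.3, 3.9, -2.1, 1.1, -3.7, 60, -3.6, 0.1, 4.1, -2.2, 1.1, -3.8, 60, -4.1, -0.1, 4.4, -2.1, 1.1, -3.8, 60, -4.6, -0.2, 4.5, -2.2, 1.1, -3.7, 60, -5.1, -0.6, 4.8, -2.1, 1.1, -3.8, 60, -5.5, -0.8, 4.9, -2.2, 1.1, -3.7, 60, -6, -1.2, 5.1, -2.1, 1.1, -3.8]
[60, -6.3, -1.5, 5.2, -2.2, 1.1, -3.8, 60, -6.8, -1.9, 5.3, -2.2, 1.1, -3.7, 60, -7.1, -2.4, 5.4, -2.1, 1.1, -3.8, 60, -7.4, -2.8, 5.4, -2.2, 1.1, -3.8, 60, -7.8, -3.3, 5.5, -2.1, 1.1, -3.7, 60, -8, -3.8, 5.5, -2.2, 1.1, -3.8, 60, -8.3, -4.3, 5.5, -2.1, 1.1, -3.8, 60, -8.5, -4.8, 5.4, -2.2, 1.1, -3.7]
[60, -8.6, -5.4, 5.4, -2.1, 1.1, -3.8, 60, -8.8, -5.9, 5.3, -2.2, 1.1, -3.8, 40, -4.5, -7.5, 22.2, 0, 0, 0, 40, -4.4, -7.5, 22.2, 0, 0, 0, 40, -4.5, -7.5, 22.2, 0, 0, 0, 40, -4.4, -7.5, 22.2, 0, 0, 0, 40, 0, 0, 11.4, 0, 0, 0, 40, 0, 0, 11.5, 0, 0, 0]
[40, 0, 0, 11.4, 0, 0, 0, 40, 0, 0, 11.4, 0, 0, 0, 40, 0, 0, 11.5, 0, 0, 0, 40, -0.1, 0, 11.4, 0, 0, 0, 40, 0, 0, 11.4, 0, 0, 0]
end p [ 0.5699 -0.0703  0.4073] q [-0.35 -0.1
[... 1566 characters left out ...]
 [ 0.14 -0.03  1.71 -0.56  1.15 -2.54]
[0, 0.6, 8.5, 0.3, 2.9, 0, -8, 0, 0.6, 8.5, 0.2, 3, 0, -8.1, 0, 0.5, 8.5, 0.2, 2.9, 0, -8, 0, 0.6, 8.6, 0.2, 2.9, 0, -8.1, 0, 0.6, 8.5, 0.2, 3, 0, -8, 0, 0.7, 8.5, 0.2, 2.9, 0, -8.1, 0, 0.6, 8.5, 0.3, 2.9, 0, -8, 0, 0.6, 8.5, 0.2, 3, 0, -8.1]
[0, 0.6, 8.5, 0.2, 2.9, 0, -8, 0, 0.6, 8.5, 0.2, 2.9, 0, -8.1, 0, 0.6, 8.5, 0.3, 3, 0, -8.1, 0, 0.5, 8.5, 0.2, 2.9, 0, -8, 0, 0.6, 8.6, 0.2, 2.9, 0, -8.1, 0, 0.6, 8.5, 0.2, 3, 0, -8, 0, 0.6, 8.5, 0.2, 2.9, 0, -8.1, 0, 0.6, 8.5, 0.2, 2.9, 0, -8]
[0, 0.6, 8.5, 0.3, 3, 0, -8.1, 0, 0.6, 8.5, 0.2, 2.9, 0, -8, 0, 0.6, 8.6, 0.2, 2.9, 0, -8.1, 0, 0.6, 8.5, 0.2, 3, 0, -8, 0, 0.6, 8.5, 0.2, 2.9, 0, -8.1]
9.50938109572641e-05
```

>>> {"op": "drive_tool", "data": {"moves": [60,-2.6,0.4,3.6,-2.2,1.1,-3.8,60,-3.2,0.3,3.9,-2.1,1.1,-3.7,60,-3.6,0.1,4.1,-2.2,1.1,-3.8,60,-4.1,-0.1,4.4,-2.1,1.1,-3.8,60,-4.6,-0.2,4.5,-2.2,1.1,-3.7,60,-5.1,-0.6,4.8,-2.1,1.1,-3.8,60,-5.5,-0.8,4.9,-2.2,1.1,-3.7,60,-6,-1.2,5.1,-2.1,1.1,-3.8]}}

```text
t: 2.5
tool_pos: [0.4609, -0.044, 0.5188]
orientation: [-2.721, -1.201, -0.351]
force: [0.5, 1.0, -0.9]
opening: 0.06
gripper_force: 0.0
```

>>> {"op": "drive_tool", "data": {"moves": [60,-6.3,-1.5,5.2,-2.2,1.1,-3.8,60,-6.8,-1.9,5.3,-2.2,1.1,-3.7,60,-7.1,-2.4,5.4,-2.1,1.1,-3.8,60,-7.4,-2.8,5.4,-2.2,1.1,-3.8,60,-7.8,-3.3,5.5,-2.1,1.1,-3.7,60,-8,-3.8,5.5,-2.2,1.1,-3.8,60,-8.3,-4.3,5.5,-2.1,1.1,-3.8,60,-8.5,-4.8,5.4,-2.2,1.1,-3.7]}}

```text
t: 3.3
tool_pos: [0.4264, -0.0731, 0.4547]
orientation: [2.296, 1.787, 0.778]
force: [-1.0, 0.3, 0.5]
opening: 0.0601
gripper_force: 0.0
```

>>> {"op": "drive_tool", "data": {"moves": [40,-8.6,-5.4,5.4,-2.1,1.1,-3.8,40,-8.8,-5.9,5.3,-2.2,1.1,-3.8,40,-4.5,-7.5,22.2,0,0,0,40,-4.4,-7.5,22.2,0,0,0,40,-4.5,-7.5,22.2,0,0,0,40,-4.4,-7.5,22.2,0,0,0,40,0,0,0,0,0,0]}}

```text
t: 4.0
tool_pos: [0.4404, -0.0747, 0.3395]
orientation: [2.116, 1.872, 0.853]
force: [0.1, -0.2, -0.0]
opening: 0.0399
gripper_force: 0.0
```

Run:
```python
from h import *
log()
A=tool(20,1); gp=SEAT-.003*PZ-.038*PX
plan([(*at(gp,A),6,40)])
```

```text
4.0 q [-0.479 -0.519  2.238  0.536  1.066 -0.535] p [ 0.4404 -0.0747  0.3395] rv [2.1157 1.8721 0.8531] F [ 0.1 -0.2 -0. ] op 39.9 gf 0.0
end p [ 0.4853 -0.0519  0.2773] q [-0.38 -0.31  2.21  0.58  0.86 -0.55]
[40, 0.9, 0.5, 13.3, 0, 0.1, 0, 40, 0.9, 0.4, 13.3, 0, 0, 0, 40, 0.9, 0.5, 13.3, 0, 0.1, 0, 40, 0.9, 0.5, 13.3, 0, 0.1, 0, 40, 0.8, 0.5, 13.3, 0, 0, 0, 40, 0.8, 0.4, 13.3, -0.1, 0.1, 0]
```

>>> {"op": "drive_tool", "data": {"moves": [40,0.9,0.5,13.3,0,0.1,0,40,0.9,0.4,13.3,0,0,0,40,0.9,0.5,13.3,0,0.1,0,40,0.9,0.5,13.3,0,0.1,0,40,0.8,0.5,13.3,0,0,0,40,0.8,0.4,13.3,-0.1,0.1,0,40,0,0,0,0,0,0]}}

```text
t: 4.7
tool_pos: [0.487, -0.0523, 0.2814]
orientation: [2.109, 1.872, 0.866]
force: [-1.3, -0.9, -0.8]
opening: 0.0397
gripper_force: 0.0
```

Run:
```python
from h import *
from plant import robot
s=log()
R=Ro.from_rotvec(s["orientation"]).as_matrix(); g=s["tool_pos"]+GO*R[:,2]; print("grasp in seat",((g-SEAT)@RS*1e3).round(1), np.abs(R-tool(20,1)).max())
c=robot.read_camera("side");cv2.imwrite("pics/side1.png",cv2.resize(c["color"][110:310,180:440,::-1],(780,600)))
```

```text
4.7 q [-0.377 -0.31   2.202  0.575  0.866 -0.551] p [ 0.487  -0.0523  0.2814] rv [2.1093 1.872  0.8659] F [-1.3 -0.9 -0.8] op 39.7 gf 0.0
grasp in seat [-40.7  -0.1   1.4] 0.005172467140662107
```

View pics/side1.png

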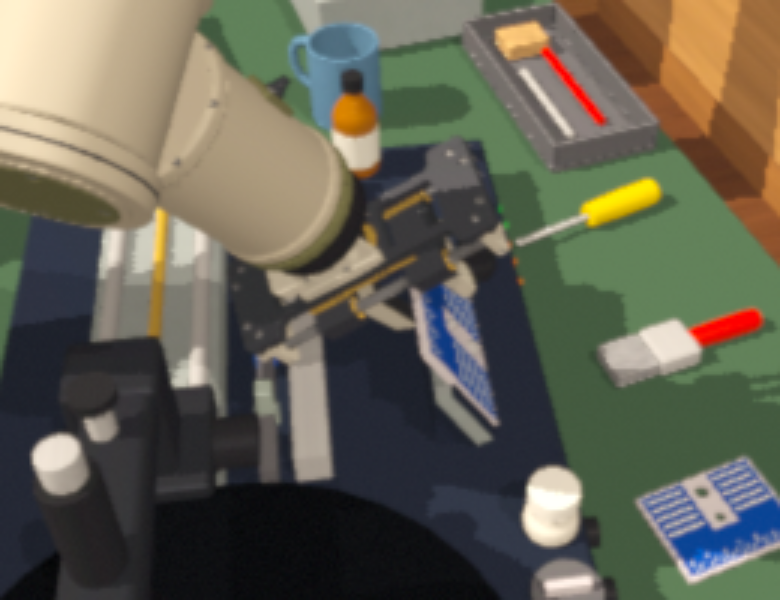

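>>> {"op": "drive_tool", "data": {"moves": [30,0.5,-4.4,2,0,0,0,30,0,0,0,0,0,0,20,0,0,0,0,0,0,20,0,0,0,0,0,0]}}

```text
t: 5.15
tool_pos: [0.4844, -0.0508, 0.2785]
orientation: [2.108, 1.87, 0.867]
force: [0.1, 0.4, 0.6]
opening: 0.021
gripper_force: 0.0
```

```bash
cat >> h.py <<'E'
def seat():
    s=log();R=Ro.from_rotvec(s["orientation"]).as_matrix(); g=s["tool_pos"]+GO*R[:,2]
    print("grasp in seat",((g-SEAT)@RS*1e3).round(1),"rot err A",np.degrees(Ro.from_matrix(tool(20,1).T@R).as_rotvec()).round(2),"B",np.degrees(Ro.from_matrix(tool(-20,-1).T@R).as_rotvec()).round(2),"Fseat",(s["force"]@RS).round(1))
    return s
E
python3 -c "
from h import *;seat()"
```

```text
5.15 q [-0.375 -0.317  2.213  0.578  0.859 -0.554] p [ 0.4844 -0.0508  0.2785] rv [2.1082 1.8698 0.8672] F [0.1 0.4 0.6] op 21.0 gf 0.0
grasp in seat [-39.6   0.8  -2.2] rot err A [-0.44 -0.01 -0.13] B [  61.54    0.72 -169.12] Fseat [-0.6  0.4  0.3]
```

>>> {"op": "drive_tool", "data": {"moves": [20,-0.5,-0.7,1,0.4,0,0.1,12,0,0,0,0,0,0,3,0,0,0,0,0,0,3,0,0,0,0,0,0,3,0,0,0,0,0,0], "grip_force": 40}}

```text
t: 5.65
tool_pos: [0.485, -0.0511, 0.2777]
orientation: [2.113, 1.872, 0.863]
force: [6.0, -0.9, -0.9]
opening: 0.0058
gripper_force: 40.0
```

```bash
python3 -c "
from h import *;seat()"
```

```text
5.65 q [-0.375 -0.311  2.209  0.575  0.861 -0.55 ] p [ 0.485  -0.0511  0.2777] rv [2.1129 1.8722 0.8634] F [ 6.  -0.9 -0.9] op 5.8 gf 40.0
grasp in seat [-38.5   0.6  -2.8] rot err A [-0.16 -0.03 -0.03] B [  61.51    0.26 -169.14] Fseat [3.8 0.4 4.8]
```

>>> {"op": "drive_tool", "data": {"moves": [3,0,3,0,0,0,0,3,0,6,0,0,0,0,3,0,10,0,0,0,0,3,0,20,0,0,0,0,3,0,30,0,0,0,0,3,5,31,-13,0,0,0,3,7,25,-20,0,0,0,3,7,20,-25,0,0,0]}}

```text
t: 6.45
tool_pos: [0.5772, -0.0729, 0.4015]
orientation: [2.118, 1.877, 0.86]
force: [-0.4, 0.1, -1.4]
opening: 0.0053
gripper_force: 40.0
```

Run:
```python
from h import *
s=seat();R=Ro.from_rotvec(s["orientation"]).as_matrix(); g=s["tool_pos"]+GO*R[:,2]; A=tool(20,1)
up=g+np.array([0,0,.03])
w=[]
for k in range(1,25): w.append((*at(g+np.array([0,0,.03])*k/24,Ro.from_rotvec(-PX*np.pi*k/24).as_matrix()@A),1,3))
plan(w)
```

```text
6.45 q [-0.347 -0.149  1.837  0.485  1.036 -0.388] p [ 0.5772 -0.0729  0.4015] rv [2.1178 1.8767 0.8599] F [-0.4  0.1 -1.4] op 5.3 gf 40.0
grasp in seat [-98.4  -0.9 140.1] rot err A [0.2  0.02 0.04] B [-61.57   0.31 169.1 ] Fseat [ 1. -0. -1.]
! 22  mg0.19
! 23  mg0.09
end p [0.601  0.0389 0.4312] q [ 0.13 -0.02  1.67 -0.55  1.18 -2.57]
[3, 0.9, 7.5, -0.9, 2.4, 0, -7.1, 3, 0.7, 8.1, -0.9, 2.5, 0, -7, 3, 0.7, 8, -0.9, 2.6, 0, -7.1, 3, 0.6, 8.1, -0.9, 2.6, 0, -7, 3, 0.6, 8, -0.9, 2.5, 0, -7.1, 3, 0.4, 7.9, -1, 2.6, 0, -7, 3, 0.4, 7.9, -1, 2.6, 0, -7.1, 3, 0.4, 7.9, -1, 2.5, 0, -7]
[3, 0.3, 7.7, -1.1, 2.6, 0, -7.1, 3, 0.3, 7.7, -1, 2.6, 0, -7, 3, 0.3, 7.6, -1.1, 2.5, 0, -7, 3, 0.2, 7.6, -1, 2.6, 0, -7.1, 3, 0.3, 7.4, -1.1, 2.6, 0, -7, 3, 0.2, 7.4, -1.1, 2.5, 0, -7.1, 3, 0.3, 7.3, -1, 2.6, 0, -7, 3, 0.3, 7.2, -1.1, 2.6, 0, -7.1]
[3, 0.3, 7.1, -1, 2.5, 0, -7, 3, 0.3, 7.1, -1, 2.6, 0, -7.1, 3, 0.5, 7, -1, 2.6, 0, -7, 3, 0.4, 7, -1, 2.5, 0, -7.1, 3, 0.6, 6.9, -0.9, 2.6, 0, -7, 3, 0.6, 6.9, -1, 2.6, 0, -7.1, 3, 0.6, 6.8, -0.9, 2.5, 0, -7, 3, 0.8, 6.9, -0.9, 2.6, 0, -7.1]
```

>>> {"op": "drive_tool", "data": {"moves": [3,0.9,7.5,-0.9,2.4,0,-7.1,3,0.7,8.1,-0.9,2.5,0,-7,3,0.7,8,-0.9,2.6,0,-7.1,3,0.6,8.1,-0.9,2.6,0,-7,3,0.6,8,-0.9,2.5,0,-7.1,3,0.4,7.9,-1,2.6,0,-7,3,0.4,7.9,-1,2.6,0,-7.1,3,0.4,7.9,-1,2.5,0,-7]}}

```text
t: 7.25
tool_pos: [0.6243, -0.0539, 0.4356]
orientation: [0.991, 2.763, 0.293]
force: [-0.5, -0.3, -2.6]
opening: 0.0058
gripper_force: 40.0
```

>>> {"op": "drive_tool", "data": {"moves": [3,0.3,7.7,-1.1,2.6,0,-7.1,3,0.3,7.7,-1,2.6,0,-7,3,0.3,7.6,-1.1,2.5,0,-7,3,0.2,7.6,-1,2.6,0,-7.1,3,0.3,7.4,-1.1,2.6,0,-7,3,0.2,7.4,-1.1,2.5,0,-7.1,3,0.3,7.3,-1,2.6,0,-7,3,0.3,7.2,-1.1,2.6,0,-7.1]}}

```text
t: 8.05
tool_pos: [0.6362, 0.0022, 0.4456]
orientation: [-0.397, 2.949, -0.359]
force: [-1.0, -0.5, -2.0]
opening: 0.0059
gripper_force: 40.0
```

>>> {"op": "drive_tool", "data": {"moves": [3,0.3,7.1,-1,2.5,0,-7,3,0.3,7.1,-1,2.6,0,-7.1,3,0.5,7,-1,2.6,0,-7,3,0.4,7,-1,2.5,0,-7.1]}}

```text
t: 8.45
tool_pos: [0.6229, 0.0266, 0.4399]
orientation: [-1.095, 2.753, -0.667]
force: [0.0, -0.1, -2.3]
opening: 0.0054
gripper_force: 40.0
```

Run:
```python
from h import *
s=seat();B=tool(-20,-1)
G=lambda x,y,z:SEAT+RS@[x/1e3,y/1e3,z/1e3]
plan([(*at(G(-50,-.6,80),B),8,3),(*at(G(-39.5,-.6,35),B),4,3),(*at(G(-39.5,-.6,35),B),2,3)])
```

```text
8.45 q [ 0.077  0.077  1.517 -0.4    1.323 -2.197] p [0.6229 0.0266 0.4399] rv [-1.0953  2.753  -0.6671] F [ 0.  -0.1 -2.3] op 5.4 gf 40.0
grasp in seat [-120.    -0.8  152. ] rot err A [ 5.1420e+01 -3.0000e-02 -1.4125e+02] B [-1.013e+01  1.000e-02  2.790e+01] Fseat [ 2.  -0.1 -1.1]
end p [0.5411 0.0523 0.2976] q [ 0.18 -0.06  1.95 -0.63  0.99 -2.37]
[3, 1.3, 11.5, 9.8, 1.3, 0, -3.5, 3, 0.8, 11.8, 9.6, 1.2, 0, -3.5, 3, 0.3, 12, 9.4, 1.3, 0, -3.5, 3, -0.2, 12.3, 9.2, 1.3, 0, -3.5, 3, -0.8, 12.3, 9, 1.2, 0, -3.4, 3, -1.2, 12.6, 8.9, 1.3, 0, -3.5, 3, -1.8, 12.6, 8.6, 1.3, 0, -3.5, 3, -2.4, 12.6, 8.5, 1.2, 0, -3.5]
[3, -0.9, 11.3, 2.5, 0, 0, 0, 3, -0.9, 11.2, 2.4, 0, 0, 0, 3, -0.9, 11.3, 2.5, 0, 0, 0, 3, -0.9, 11.2, 2.5, 0, 0, 0, 3, 0, 0, 0, 0, 0, 0, 3, 0, 0, 0, 0, 0, 0]
```

>>> {"op": "drive_tool", "data": {"moves": [3,1.3,11.5,9.8,1.3,0,-3.5,3,0.8,11.8,9.6,1.2,0,-3.5,3,0.3,12,9.4,1.3,0,-3.5,3,-0.2,12.3,9.2,1.3,0,-3.5,3,-0.8,12.3,9,1.2,0,-3.4,3,-1.2,12.6,8.9,1.3,0,-3.5,3,-1.8,12.6,8.6,1.3,0,-3.5,3,-2.4,12.6,8.5,1.2,0,-3.5]}}

```text
t: 9.25
tool_pos: [0.574, 0.0453, 0.3287]
orientation: [-1.729, 2.375, -0.935]
force: [0.4, -0.3, -2.2]
opening: 0.0058
gripper_force: 40.0
```

>>> {"op": "drive_tool", "data": {"moves": [3,-0.9,11.3,2.5,0,0,0,3,-0.9,11.2,2.4,0,0,0,3,-0.9,11.3,2.5,0,0,0,3,-0.9,11.2,2.5,0,0,0,3,0,0,0,0,0,0,3,0,0,0,0,0,0]}}

```text
t: 9.85
tool_pos: [0.5418, 0.0527, 0.2988]
orientation: [-1.724, 2.376, -0.936]
force: [0.1, 0.4, -1.4]
opening: 0.0058
gripper_force: 40.0
```

Run:
```python
from h import *
from plant import robot
s=seat();B=tool(-20,-1)
R=Ro.from_rotvec(s["orientation"]).as_matrix(); g=s["tool_pos"]+GO*R[:,2]
c=robot.read_camera("side");cv2.imwrite("pics/side2.png",cv2.resize(c["color"][110:310,180:440,::-1],(780,600)))
# expected plate pose from gripper: centre = g + T*(seat offset rotated)
off=tool(20,1).T@(RS@np.array([.0395,-.0006,-.0002])) # plate centre minus grasp, in tool at grip
cen=g+R@off; Pz=R@(tool(20,1).T@PZ); Px=R@(tool(20,1).T@PX);Py=R@(tool(20,1).T@PY)
print("pred centre seat",((cen-SEAT)@RS*1e3).round(1))
X=cloud(c);S=(X-cen)@np.stack([Px,Py,Pz],1)
for nm,c0 in(("side",c),("top",robot.read_camera("top"))):
    X=cloud(c0);S=(X-cen)@np.stack([Px,Py,Pz],1)
    m=(abs(S[...,2]+.003)<.008)&(abs(S[...,1])<.075)&(abs(S[...,0])<.06);P=S[m]
    print(nm,m.sum(),"z",np.median(P[:,2]).round(4),"plane",np.linalg.lstsq(np.c_[P[:,:2],np.ones(len(P))],P[:,2],rcond=None)[0].round(4))
    for a in range(-30,50,10):
        q=P[(P[:,0]>a/1e3)&(P[:,0]<a/1e3+.01)]
        if len(q)>5:print(a,q[:,1].min().round(4),q[:,1].max().round(4),end="; ")
    for y in range(-60,60,15):
        q=P[(P[:,1]>y/1e3)&(P[:,1]<y/1e3+.015)]
        if len(q)>5:print("y",y,q[:,0].max().round(4),end="; ")
    print()
```

```text
9.85 q [ 0.177 -0.059  1.949 -0.631  0.996 -2.366] p [0.5418 0.0527 0.2988] rv [-1.7237  2.376  -0.9356] F [ 0.1  0.4 -1.4] op 5.8 gf 40.0
grasp in seat [-40.2  -0.   36.2] rot err A [  61.41   -0.2  -168.84] B [ 0.01 -0.03  0.36] Fseat [ 1.2  0.4 -0.7]
pred centre seat [-0.7  0.6 36.5]
side 676 z -0.0024 plane [ 0.004   0.0191 -0.0025]
-30 0.0114 0.0684; -20 0.0086 0.0683; -10 -0.0103 0.0678; 0 -0.0625 0.0681; 10 -0.0656 0.0671; 20 -0.0626 0.0684; 30 -0.0633 0.0675; 40 -0.0615 0.0678; y -60 0.0482; y -45 0.0499; y -30 0.0479; y -15 0.0495; y 0 0.0485; y 15 0.046; y 30 0.0486; y 45 0.0484; 
top 307 z -0.0032 plane [-0.012   0.0065 -0.0034]
-30 -0.0611 0.0671; -20 -0.0596 0.0672; -10 -0.0604 0.067; 0 -0.0612 0.0667; 10 0.0119 0.067; 20 0.0115 0.0667; 30 0.0137 0.0668; 40 0.0172 0.0666; y -45 -0.001; y -30 -0.0048; y 0 0.0398; y 15 0.0483; y 30 0.0488; y 45 0.0472;
```

View pics/side2.png

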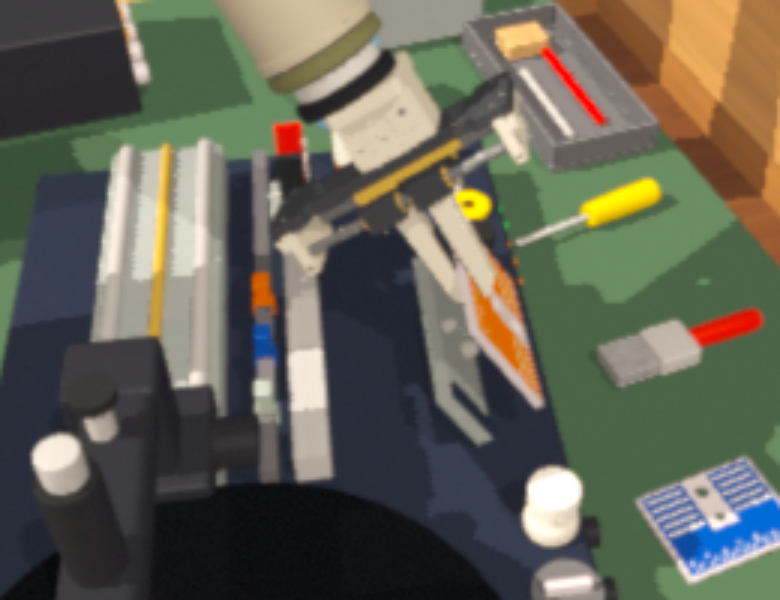

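>>> {"op": "drive_tool", "data": {"moves": [3,-2.7,0,0.4,0,0,-0.3,3,0,9,0,0,0,0,3,0,9,0,0,0,0,3,0,6,0,0,0,0,3,0,0,0,0,0,0,3,0,0,0,0,0,0]}}

```text
t: 10.55
tool_pos: [0.5225, 0.0593, 0.2854]
orientation: [-1.731, 2.373, -0.936]
force: [-0.6, 0.2, -1.6]
opening: 0.0057
gripper_force: 40.0
```

```bash
cat > meas.py <<'E'
from h import *
from plant import robot
s=seat();R=Ro.from_rotvec(s["orientation"]).as_matrix(); g=s["tool_pos"]+GO*R[:,2]
off=tool(20,1).T@(RS@np.array([.0395,-.0006,-.0002]));cen=g+R@off
zz=(cen-SEAT)@RS; print("cen",(zz*1e3).round(1))
for nm in("side","top"):
    c0=robot.read_camera(nm); S=(cloud(c0)-SEAT)@RS-[0,0,zz[2]]
    m=(abs(S[...,2]-.003)<.004)&(abs(S[...,1])<.075)&(abs(S[...,0])<.06);P=S[m]
    e=np.array([[q[:,1].min(),q[:,1].max()] for a in range(-30,50,6) for q in [P[abs(P[:,0]-a/1e3)<.003]] if len(q)>5])
    print(nm,m.sum(),"y edges med",(np.median(e,0)*1e3).round(1),e.round(3)[:,0].tolist())
    x=np.array([[q[:,0].min(),q[:,0].max()] for a in range(-60,60,6) for q in [P[abs(P[:,1]-a/1e3)<.003]] if len(q)>5]);print((x[:,1]*1e3).round(1),(x[:,0]*1e3).round(1))
    # seat edges
    T=(cloud(c0)-SEAT)@RS; m=(abs(T[...,2]+.006)<.003)&(abs(T[...,0]-.02)<.028)&(abs(T[...,1])<.085);Q=T[m]
    if len(Q)>20: print("seat y",(Q[:,1].min()*1e3).round(1),(Q[:,1].max()*1e3).round(1))
E
python3 meas.py
```

```text
10.55 q [ 0.198 -0.088  2.003 -0.644  0.988 -2.335] p [0.5225 0.0593 0.2854] rv [-1.7315  2.3726 -0.9362] F [-0.6  0.2 -1.6] op 5.7 gf 40.0
grasp in seat [-38.7   2.4  11.9] rot err A [ 6.1520e+01 -1.0000e-02 -1.6913e+02] B [-0.01 -0.02  0.03] Fseat [ 1.1  0.  -1.3]
cen [ 0.8  3.  12.1]
side 599 y edges med [-64.5  62.3] [-0.064, -0.065, -0.064, -0.064, -0.064, -0.065, -0.065, -0.064, -0.066, -0.065, -0.065, -0.064, -0.063, -0.065]
[48.5 45.  46.4 50.  47.5 49.9 46.7 51.2 45.9 48.  45.7 49.3 44.5 49.5
 51.  47.3 47.8 45.  47.4 44.4] [-50.2 -50.4 -49.7 -50.5 -51.3 -49.6 -50.6 -51.3 -50.1 -49.8 -59.8 -49.5
  -3.2  -2.3   4.9   6.3   7.7  11.3  12.3  -1.6]
seat y -74.8 -30.4
top 295 y edges med [-65.   -8.1] [-0.066, -0.056, -0.066, -0.065, -0.065, -0.062, -0.066, -0.065, -0.062, -0.066, -0.065, -0.061, -0.065, -0.065]
[ 47.4  44.9  47.9  50.8  49.4  51.6  44.2  45.1  55.4 -20.3 -11.  -11.2
 -10.8  -6.2] [-50.6 -49.4 -49.  -51.  -51.1 -52.  -52.1 -52.5 -51.2 -35.3 -29.8 -39.9
 -37.9 -29.6]
```

>>> {"op": "drive_tool", "data": {"moves": [3,0,2,-0.8,0,0,0,3,0,3,0,0,0,0,3,0,3,0,0,0,0,3,0,2,0,0,0,0,3,0,0,0,0,0,0]}}

```text
t: 11.15
tool_pos: [0.5135, 0.0615, 0.2808]
orientation: [-1.732, 2.373, -0.936]
force: [-1.3, 1.0, -1.4]
opening: 0.0059
gripper_force: 40.0
```

```bash
python3 -c "
from h import *;seat()"
```

```text
11.15 q [ 0.207 -0.103  2.026 -0.649  0.987 -2.322] p [0.5135 0.0615 0.2808] rv [-1.7317  2.3733 -0.9359] F [-1.3  1.  -1.4] op 5.9 gf 40.0
grasp in seat [-39.3   2.5   1.5] rot err A [ 6.1540e+01  5.0000e-02 -1.6911e+02] B [-0.04 -0.01  0.03] Fseat [ 0.5  0.7 -2. ]
```

>>> {"op": "drive_tool", "data": {"moves": [3,0,2,0,0,0,0,3,0,2,0,0,0,0,3,0,0.5,0,0,0,0,3,0,0,0,0,0,0]}}

```text
t: 11.55
tool_pos: [0.51, 0.0623, 0.2789]
orientation: [-1.731, 2.373, -0.936]
force: [0.6, -1.1, -2.0]
opening: 0.0059
gripper_force: 40.0
```

```bash
python3 -c "
from h import *;seat()"
```

```text
11.55 q [ 0.21  -0.11   2.036 -0.651  0.986 -2.316] p [0.51   0.0623 0.2789] rv [-1.7311  2.3729 -0.9362] F [ 0.6 -1.1 -2. ] op 5.9 gf 40.0
grasp in seat [-39.5   2.6  -2.5] rot err A [ 6.1520e+01 -1.0000e-02 -1.6911e+02] B [-0.01 -0.02  0.05] Fseat [ 2.1 -0.9 -0.3]
```

>>> {"op": "drive_tool", "data": {"moves": [3,0,1,0,0,0,0,3,0,0.6,0,0,0,0,3,0,0,0,0,0,0]}}

```text
t: 11.85
tool_pos: [0.5094, 0.0625, 0.2789]
orientation: [-1.73, 2.371, -0.938]
force: [4.9, -2.2, -2.9]
opening: 0.0059
gripper_force: 40.0
```

```bash
python3 -c "
from h import *;seat()"
```

```text
11.85 q [ 0.211 -0.112  2.039 -0.652  0.984 -2.314] p [0.5094 0.0625 0.2789] rv [-1.7297  2.371  -0.9377] F [ 4.9 -2.2 -2.9] op 5.9 gf 40.0
grasp in seat [-39.8   2.7  -2.7] rot err A [  61.49   -0.2  -169.14] B [ 0.11 -0.05  0.08] Fseat [ 5.1 -1.1  3.1]
```

>>> {"op": "drive_tool", "data": {"moves": [3,0,1.2,0,0,0,0,3,0,0,0,0,0,0,3,0,-0.5,0,0,0,0]}}

```text
t: 12.15
tool_pos: [0.5091, 0.0626, 0.279]
orientation: [-1.729, 2.37, -0.938]
force: [3.2, -1.2, -0.9]
opening: 0.0056
gripper_force: 40.0
```

```bash
python3 -c "
from h import *;seat()"
```

```text
12.15 q [ 0.211 -0.113  2.04  -0.653  0.984 -2.313] p [0.5091 0.0626 0.279 ] rv [-1.729   2.3703 -0.9384] F [ 3.2 -1.2 -0.9] op 5.6 gf 40.0
grasp in seat [-40.    2.8  -2.8] rot err A [  61.47   -0.29 -169.14] B [ 0.16 -0.06  0.09] Fseat [ 2.5 -0.5  2.5]
```

>>> {"op": "drive_tool", "data": {"moves": [20,0,0,0,0,0,0,30,0,0,0,0,0,0,30,0,0,0,0,0,0]}}

```text
t: 12.45
tool_pos: [0.508, 0.0628, 0.2776]
orientation: [-1.731, 2.373, -0.936]
force: [0.2, 0.9, -0.1]
opening: 0.0252
gripper_force: 0.0
```

Run:
```python
from h import *
from plant import robot
seat()
for nm in("side","top"):
    c=robot.read_camera(nm);S=(cloud(c)-SEAT)@RS
    np.savez(f"pics/{nm}3.npz",**c)
    hsv=cv2.cvtColor(c["color"],cv2.COLOR_RGB2HSV);h,s=hsv[...,0],hsv[...,1]
    m=(abs(S[...,2])<.015)&(abs(S[...,1])<.06)&(S[...,0]>-.01)&(S[...,0]<.045)&(h<18)&(s>120);P=S[m]
    print(nm,m.sum(),(np.percentile(P[:,2],[10,50,90])*1e3).round(2),np.linalg.lstsq(np.c_[P[:,:2],np.ones(len(P))],P[:,2],rcond=None)[0].round(4))
```

```text
12.45 q [ 0.212 -0.113  2.041 -0.652  0.985 -2.313] p [0.508  0.0628 0.2776] rv [-1.7313  2.3732 -0.9359] F [ 0.2  0.9 -0.1] op 25.2 gf 0.0
grasp in seat [-39.4   2.6  -4.9] rot err A [ 6.153e+01  2.000e-02 -1.691e+02] B [-0.03 -0.01  0.05] Fseat [ 0.1  0.9 -0. ]
side 209 [-0.38  0.11  0.65] [ 0.0012 -0.0003  0.0001]
top 101 [-1.12  0.33  1.71] [-0.0072 -0.0044  0.0003]
```

```bash
cat >> h.py <<'E'
T=RL@np.array([[-1,0,0],[0,1,0],[0,0,-1.]])  # tool y=lathe y, down
T=np.stack([np.cross(RL[:,1],[0,0,-1.]),RL[:,1],[0,0,-1.]],1)
def LP(x,y,z): return O+RL@(np.array([x,y+1.2,z])/1e3)
def lat():
    s=log();R=Ro.from_rotvec(s["orientation"]).as_matrix(); g=s["tool_pos"]+GO*R[:,2]
    print("grasp lathe",((g-O)@RL*1e3-[0,1.2,0]).round(1),"rot err",np.degrees(Ro.from_matrix(T.T@R).as_rotvec()).round(2),"Flathe",(s["force"]@RL).round(1)); return s
E
python3 - <<'E'
from h import *
for nm in("side","top"):
    c=dict(np.load(f"pics/{nm}3.npz"));Q=(cloud(c)-O)@RL
    hsv=cv2.cvtColor(c["color"],cv2.COLOR_RGB2HSV);h,s,v=[hsv[...,i].astype(int) for i in range(3)]
    near=(Q[...,2]>.128)&(Q[...,2]<.19)&(abs(Q[...,0]+.085)<.02)&(abs(Q[...,1]-.15)<.06)
    for k,mk in(("red",((h<6)|(h>172))&(s>130)),("dark",v<70)):
        P=Q[near&mk]
        if len(P):print(nm,k,len(P),(np.percentile(P,[3,50,97],axis=0)*1e3).round(1).tolist())
s=seat();B=Ro.from_rotvec(s["orientation"]).as_matrix();g=s["tool_pos"]+GO*B[:,2]
st=plan([(*at(g-.14*B[:,2],B),5,30),(*at(LP(-85,150,260),T),18,88)])
E
```

```text
side dark 51 [[-95.2, 134.2, 139.7], [-89.4, 136.6, 156.6], [-81.8, 139.4, 170.5]]
top red 55 [[-94.6, 166.2, 130.5], [-84.9, 174.8, 159.4], [-74.9, 183.0, 176.0]]
top dark 4 [[-86.9, 135.3, 171.9], [-84.9, 135.9, 175.1], [-80.7, 137.7, 175.9]]
12.55 q [ 0.212 -0.113  2.041 -0.652  0.985 -2.313] p [0.508  0.0628 0.2776] rv [-1.7313  2.3731 -0.936 ] F [ 0.6  0.2 -0.3] op 29.0 gf 0.0
grasp in seat [-39.4   2.6  -4.9] rot err A [ 6.1530e+01  2.0000e-02 -1.6911e+02] B [-0.03 -0.01  0.04] Fseat [0.5 0.4 0.3]
end p [0.5199 0.1538 0.427 ] q [ 0.19 -0.03  1.62 -0.    1.56 -1.16]
[30, 0, 0, -28, 0, 0, 0, 30, 0, 0, -28, 0, 0, 0, 30, 0, 0, -28, 0, 0, 0, 30, 0, 0, -28, 0, 0, 0, 30, 0, 0, -28, 0, 0, 0, 88, -6, -5.3, -2.5, -2.1, 0.4, 4.5, 88, -5.9, -4.9, -2.5, -2.1, 0.5, 4.6, 88, -5.8, -4.3, -2.5, -2.1, 0.4, 4.5]
[88, -5.6, -3.9, -2.5, -2.2, 0.5, 4.5, 88, -5.3, -3.5, -2.4, -2.1, 0.4, 4.6, 88, -5.2, -3, -2.3, -2.1, 0.4, 4.5, 88, -4.8, -2.6, -2.3, -2.1, 0.5, 4.5, 88, -4.5, -2.3, -2.1, -2.1, 0.4, 4.6, 88, -4.2, -1.9, -2, -2.1, 0.4, 4.5, 88, -3.8, -1.6, -1.8, -2.1, 0.5, 4.5, 88, -3.4, -1.4, -1.7, -2.2, 0.4, 4.6]
[88, -3, -1.1, -1.6, -2.1, 0.4, 4.5, 88, -2.5, -0.9, -1.3, -2.1, 0.5, 4.5, 88, -2.2, -0.7, -1.2, -2.1, 0.4, 4.6, 88, -1.7, -0.6, -0.9, -2.1, 0.4, 4.5, 88, -1.2, -0.6, -0.8, -2.1, 0.5, 4.5, 88, -0.8, -0.5, -0.5, -2.1, 0.4, 4.6, 88, -0.3, -0.6, -0.4, -2.1, 0.5, 4.5]
```

>>> {"op": "drive_tool", "data": {"moves": [30,0,0,-28,0,0,0,30,0,0,-28,0,0,0,30,0,0,-28,0,0,0,30,0,0,-28,0,0,0,30,0,0,-28,0,0,0,88,-6,-5.3,-2.5,-2.1,0.4,4.5,88,-5.9,-4.9,-2.5,-2.1,0.5,4.6,88,-5.8,-4.3,-2.5,-2.1,0.4,4.5]}}

```text
t: 13.35
tool_pos: [0.4712, 0.1386, 0.4008]
orientation: [-1.429, 2.618, -0.807]
force: [0.2, 0.3, 0.2]
opening: 0.0493
gripper_force: 0.0
```

>>> {"op": "drive_tool", "data": {"moves": [88,-5.6,-3.9,-2.5,-2.2,0.5,4.5,88,-5.3,-3.5,-2.4,-2.1,0.4,4.6,88,-5.2,-3,-2.3,-2.1,0.4,4.5,88,-4.8,-2.6,-2.3,-2.1,0.5,4.5,88,-4.5,-2.3,-2.1,-2.1,0.4,4.6,88,-4.2,-1.9,-2,-2.1,0.4,4.5,88,-3.8,-1.6,-1.8,-2.1,0.5,4.5,88,-3.4,-1.4,-1.7,-2.2,0.4,4.6]}}

```text
t: 14.15
tool_pos: [0.5083, 0.1554, 0.4197]
orientation: [-0.521, 3.047, -0.399]
force: [0.0, -0.5, -0.7]
opening: 0.0881
gripper_force: 0.0
```

>>> {"op": "drive_tool", "data": {"moves": [88,-3,-1.1,-1.6,-2.1,0.4,4.5,88,-2.5,-0.9,-1.3,-2.1,0.5,4.5,88,-2.2,-0.7,-1.2,-2.1,0.4,4.6,88,-1.7,-0.6,-0.9,-2.1,0.4,4.5,88,-1.2,-0.6,-0.8,-2.1,0.5,4.5,88,-0.8,-0.5,-0.5,-2.1,0.4,4.6,88,-0.3,-0.6,-0.4,-2.1,0.5,4.5,88,0,0,0,0,0,0]}}

```text
t: 14.95
tool_pos: [0.52, 0.1534, 0.4271]
orientation: [-0.34, -3.122, 0.0]
force: [-0.2, -0.6, 0.4]
opening: 0.0882
gripper_force: 0.0
```

Run:
```python
from h import *
s=lat();plan([(*at(LP(-85,150.5,200),T),3,88),(*at(LP(-85,150.5,160),T),4,88),(*at(LP(-85,150.5,160),T),1,88)])
```

```text
14.95 q [ 0.192 -0.034  1.618  0.     1.559 -1.162] p [0.52   0.1534 0.4271] rv [-0.3397 -3.1223  0.    ] F [-0.2 -0.6  0.4] op 88.2 gf 0.0
grasp lathe [-85.  149.6 260.1] rot err [0.01 0.05 0.1 ] Flathe [-0.1 -0.7  0.4]
end p [0.52   0.1544 0.327 ] q [ 0.19  0.03  1.74  0.    1.37 -1.16]
[88, 0, 0.3, 20, 0, 0, 0, 88, 0.1, 0.3, 20.1, 0, 0, -0.1, 88, 0, 0.3, 20, 0, 0, 0, 88, 0, 0, 10, 0, 0, 0, 88, 0, 0, 10, 0, 0, 0, 88, 0, 0, 10, 0, 0, 0, 88, 0, 0, 10, 0, 0, 0, 88, 0, 0, 0, 0, 0, 0]
```

>>> {"op": "drive_tool", "data": {"moves": [88,0,0.3,20,0,0,0,88,0,0.3,20,0,0,0,88,0,0.3,20,0,0,0,88,0,0,10,0,0,0,88,0,0,10,0,0,0,88,0,0,10,0,0,0,88,0,0,10,0,0,0,88,0,0,0,0,0,0]}}

```text
t: 15.75
tool_pos: [0.5197, 0.1545, 0.3256]
orientation: [-0.336, -3.121, 0.002]
force: [0.1, 0.8, -0.8]
opening: 0.0879
gripper_force: 0.0
```

>>> {"op": "drive_tool", "data": {"moves": [55,0,0,0,0,0,0,45,0,0,0,0,0,0,34,0,0,0,0,0,0,34,0,0,0,0,0,0,34,0,0,0,0,0,0,34,0,0,0,0,0,0], "grip_force": 25}}

```text
t: 16.35
tool_pos: [0.5203, 0.1549, 0.3277]
orientation: [0.336, 3.123, 0.0]
force: [0.5, 2.3, 3.1]
opening: 0.0446
gripper_force: 1.6
```

```bash
python3 -c "
from h import *;lat()
from plant import robot
c=robot.read_camera('top');a=c['color'][130:290,190:400,::-1];cv2.imwrite('pics/top4.png',cv2.resize(a,(780,594)))"
```

```text
16.35 q [ 0.195  0.026  1.741 -0.     1.375 -1.161] p [0.5203 0.1549 0.3277] rv [3.365e-01 3.123e+00 2.000e-04] F [0.5 2.3 3.1] op 44.6 gf 1.6
grasp lathe [-84.8 151.1 160.7] rot err [-0.01 -0.03 -0.02] Flathe [-0.1  2.4  3.1]
```

View pics/top4.png

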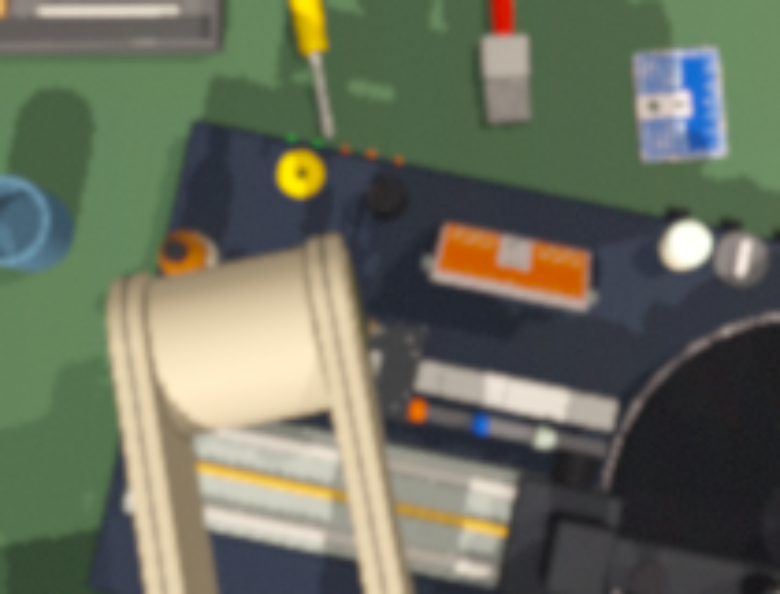

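>>> {"op": "drive_tool", "data": {"moves": [30,0,0,0,0,0,0,30,0,0,0,0,0,0,30,0,0,0,0,0,0,30,0,0,0,0,0,0]}}

```text
t: 16.8
tool_pos: [0.5203, 0.1547, 0.3277]
orientation: [0.337, 3.123, 0.0]
force: [0.2, 3.3, 5.2]
opening: 0.0343
gripper_force: 25.1
```

```bash
python3 -c "
from h import *;lat()"
```

```text
16.8 q [ 0.195  0.026  1.741 -0.     1.375 -1.161] p [0.5203 0.1547 0.3277] rv [0.3369 3.1232 0.    ] F [0.2 3.3 5.2] op 34.3 gf 25.1
grasp lathe [-84.8 150.9 160.7] rot err [-0.   -0.01 -0.01] Flathe [-0.6  3.3  5.2]
```

>>> {"op": "drive_tool", "data": {"moves": [30,0,-8,0,0,0,0,30,0,-14,0,0,0,0,30,0,-16,0,0,0,0,30,0,-16,0,0,0,0,30,0,-16,0,0,0,0,30,0,-14,0,0,0,0,30,0,-11,0,0,0,0,30,0,0,0,0,0,0]}}

```text
t: 17.6
tool_pos: [0.4997, 0.0606, 0.3277]
orientation: [-0.339, -3.123, 0.002]
force: [-1.7, -1.4, 6.5]
opening: 0.0349
gripper_force: 25.1
```

```bash
python3 -c "
from h import *;lat()
from plant import robot
for nm in('side','top'):
    c=robot.read_camera(nm);Q=(cloud(c)-O)@RL
    hsv=cv2.cvtColor(c['color'],cv2.COLOR_RGB2HSV);h,s,v=[hsv[...,i].astype(int) for i in range(3)]
    near=(Q[...,2]>.128)&(Q[...,2]<.19)&(abs(Q[...,0]+.085)<.02)&(abs(Q[...,1]-.055)<.05)
    P=Q[near&((h<6)|(h>172))&(s>130)]
    if len(P):print(nm,len(P),(np.percentile(P,[3,50,97],axis=0)*1e3).round(1).tolist())
    near=(abs(Q[...,2]-.123)<.006)&(abs(Q[...,0]+.085)<.02)&(abs(Q[...,1]-.055)<.06);P=Q[near]
    if len(P):print('saddle',len(P),(np.percentile(P,[3,50,97],axis=0)*1e3).round(1).tolist())
"
```

```text
17.6 q [ 1.900e-02 -8.200e-02  1.847e+00 -1.000e-03  1.378e+00 -1.335e+00] p [0.4997 0.0606 0.3277] rv [-3.3870e-01 -3.1231e+00  2.2000e-03] F [-1.7 -1.4  6.5] op 34.9 gf 25.1
grasp lathe [-84.8  54.3 160.7] rot err [0.08 0.   0.06] Flathe [-1.4 -1.7  6.5]
saddle 172 [[-103.8, 29.7, 117.6], [-84.3, 37.9, 124.6], [-65.9, 76.5, 128.0]]
```

>>> {"op": "drive_tool", "data": {"moves": [50,0,0.5,0,0,0,0,70,0,0,0,0,0,0,88,0,0,0,0,0,0,88,0,0,0,0,0,0,88,0,0,-20,0,0,0,88,0,0,-40,0,0,0,88,0,0,-40,0,0,0,88,0,0,-40,0,0,0]}}

```text
t: 18.5
tool_pos: [0.4996, 0.0622, 0.4681]
orientation: [-0.337, -3.121, 0.002]
force: [0.3, -0.2, -0.6]
opening: 0.0877
gripper_force: 0.0
```

>>> {"op": "drive_tool", "data": {"moves": [88,0,30,-40,0,0,0,88,0,40,-20,0,0,0,88,-10,45,0,0,0,0,88,-10,45,0,0,0,0,88,-10,45,0,0,0,0,88,-10,45,0,0,0,0,88,0,0,0,0,0,0]}}

```text
t: 19.2
tool_pos: [0.5936, 0.3027, 0.5217]
orientation: [-0.33, -3.117, 0.005]
force: [0.4, 0.2, -0.5]
opening: 0.088
gripper_force: 0.0
```

Run:
```python
from h import *
from plant import robot
lat()
ims=[]
for nm in('side','top'):
    c=robot.read_camera(nm);X=cloud(c);Q=(X-O)@RL
    hsv=cv2.cvtColor(c['color'],cv2.COLOR_RGB2HSV);h,s,v=[hsv[...,i].astype(int) for i in range(3)]
    near=(Q[...,2]>.126)&(Q[...,2]<.19)&(abs(Q[...,0]+.085)<.025)&(abs(Q[...,1]-.06)<.06)
    for k,mk in(("red",((h<6)|(h>172))&(s>130)),("dark",v<70)):
        P=Q[near&mk]
        if len(P):print(nm,k,len(P),(np.percentile(P,[3,50,97],axis=0)*1e3).round(1).tolist())
    P=Q[near&(Q[...,2]>.168)]
    print("tops y",np.sort((P[:,1]*1e3).round(0)).tolist())
    S=(X-SEAT)@RS;P=S[(abs(S[...,2])<.015)&(abs(S[...,1])<.06)&(abs(S[...,0])<.045)];print("plate z",(np.percentile(P[:,2],[10,50,90])*1e3).round(2))
    a=c["color"][:,:,::-1];a=a[130:280,180:380] if nm=="side" else a[155:275,215:365]
    ims.append(cv2.resize(a,(400,300),interpolation=2))
cv2.imwrite("pics/fin.png",cv2.hconcat(ims))
```

```text
19.2 q [ 3.940e-01  3.050e-01  1.078e+00  1.000e-03  1.766e+00 -9.650e-01] p [0.5936 0.3027 0.5217] rv [-0.33   -3.1171  0.0051] F [ 0.4  0.2 -0.5] op 88.0 gf 0.0
grasp lathe [-45.9 310.5 354.7] rot err [ 0.23  0.38 -0.24] Flathe [ 0.4  0.3 -0.5]
side red 119 [[-95.4, 43.1, 150.1], [-84.9, 79.1, 163.5], [-74.7, 84.4, 176.2]]
side dark 150 [[-94.5, 35.9, 131.7], [-85.3, 38.2, 155.6], [-75.7, 40.5, 175.8]]
tops y [36.0, 36.0, 36.0, 36.0, 36.0, 37.0, 37.0, 37.0, 37.0, 37.0, 38.0, 38.0, 38.0, 38.0, 38.0, 38.0, 38.0, 38.0, 38.0, 39.0, 39.0, 39.0, 39.0, 39.0, 39.0, 39.0, 39.0, 39.0, 39.0, 39.0, 40.0, 40.0, 40.0, 40.0, 40.0, 41.0, 42.0, 42.0, 42.0, 42.0, 43.0, 43.0, 43.0, 43.0, 44.0, 44.0, 44.0, 45.0, 79.0, 79.0, 80.0, 80.0, 80.0, 80.0, 81.0, 81.0, 81.0, 81.0, 82.0, 82.0, 82.0, 82.0, 82.0, 82.0, 82.0, 82.0, 82.0, 82.0, 82.0, 83.0, 83.0, 83.0, 83.0, 83.0, 84.0, 84.0, 84.0, 85.0, 85.0, 85.0, 85.0, 86.0, 88.0, 88.0]
plate z [-0.47  0.11  0.66]
top red 46 [[-94.7, 69.0, 133.2], [-84.7, 76.9, 161.1], [-75.0, 85.6, 177.5]]
top dark 4 [[-87.6, 40.1, 173.5], [-83.5, 40.9, 175.8], [-79.4, 41.8, 179.2]]
tops y [36.0, 36.0, 37.0, 37.0, 38.0, 38.0, 39.0, 39.0, 39.0, 40.0, 40.0, 41.0, 41.0, 42.0, 42.0, 42.0, 42.0, 43.0, 44.0, 79.0, 79.0, 80.0, 80.0, 81.0, 81.0, 81.0, 82.0, 82.0, 82.0, 83.0, 83.0, 84.0, 85.0, 85.0, 85.0, 85.0, 86.0, 87.0, 87.0]
plate z [-1.2   0.23  1.66]
```

View pics/fin.png

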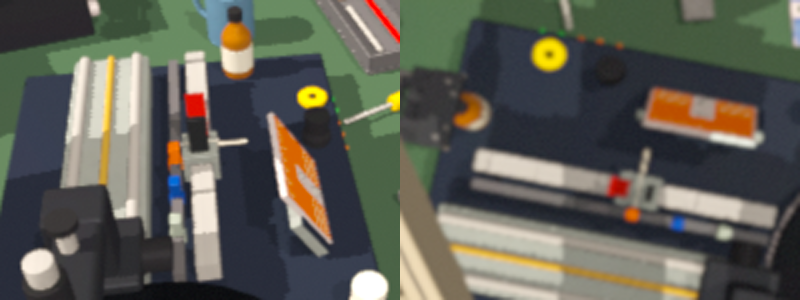

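```bash
python3 -c "
from plant import robot;print(robot.close_job())"
```

```text
the job is handed in; nothing more can be done
None
```

The job is handed in at about 19 s. The plate is on its pins with the orange face out; its face measures level with where it lay originally. The stop is at the orange flag to within about 1.5 mm, and the lever's spread matches the pawl being down in the notch.

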